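Sort a sampling round's bottles, dishes and pot into their carriers

ROBOT

A 6-joint arm with a two-finger parallel gripper is mounted at the origin on the work surface. World frame = base frame: x ahead of the robot, y to its left, z up, the work surface at z = 0. Lengths are in m, angles in rad, forces in N, time in s.
With the tool pointing down it reaches from about 0.3 to 0.95 m from the base axis. Payload 3.1 kg.
Tool frame: the origin (TCP) lies midway between the tips of the shut fingers; the grasp point (between the pads) lies 19 mm behind it; z points along the fingers, y is the direction in which the jaws open and shut (so a half turn about z gives the same grasp; the last joint's range is limited). The gripper opens to 85 mm and grips with 20 to 120 N. Pads are 22 mm wide; open, the fingers measure 114 mm over their backs; the gripper's body (76 mm by 85 mm) begins 54 mm behind the grasp point. The pads swing forward as they close: fully open they stand 13 mm farther back than shut.
Start: joints at [-1.392, 0.308, 1.634, -0, 1.2, -0.07], TCP at [0.154, -0.606, 0.231] pointing down, gripper open.
Joint ranges: [-3.06, 3.06], [-0.79, 1.96], [0.05, 2.63], [-1.19, 4.34], [0.05, 2.64], [-2.94, 2.94]. Speed limits (rad/s): [2.79, 2.79, 3.14, 3.14, 3.14, 3.14].

INTERFACE

Orientations are given as a 3x3 rotation matrix whose columns are the frame's x, y, z axes.
In Python, from workcell import robot gives the robot as it stands.
- The arm moves only by the tool play_rows, never from a script. Its argument "commands" is one flat list of numbers, 6 for each row, row after row: the shift along the world's x, y, z in m, then the turn, a rotation vector about the world's x, y, z in degrees. In form: [x, y, z, rx, ry, rz, x, y, z, rx, ry, rz, ...]. A call has 1 to 8 rows; each row is the pose to reach, as a shift and turn from the pose measured when the call began; what a row does not reach only later rows make up. A row lasts 1/12 s, in which the tool goes at most 41.7 mm and 7.16 degrees, less where a joint would pass 70% of its speed; a pose out of reach is approached as far as the arm can. A call with a gripper value outside its range is refused whole. "hand" is the closure in counts, from 0 (fully open) to 255 (shut), set as the call begins (left out, the last holds). The fingers move at their own pace and stop on an object; "force" is the grip in N (left out, the last holds). Time passes only in rows, so rows that repeat a pose let the fingers close. It gives the time, the measured TCP pose, the force and the opening at its end, in the units of the state.
- robot.read_state(): the state, without advancing time (a new reading comes with each control period).
- robot.camera(name): name is "scene" or "side" or "wrist"; returns the picture (384x512x3 uint8, red, green, blue); there is no depth.
- robot.calibration(name): a dict with "fx", "fy", "cx", "cy" (pixels), "k1" (the pictures are not rectified: a ray, as slopes to the right and down, at radius r is drawn at 1 + k1 r^2 times it, then the intrinsics apply), "rvec" (rotation vector, rad) and "tvec" (3), from world to camera coordinates, as OpenCV has them; the wrist camera has in their place "tool_from_camera" (4x4, takes a point from camera to tool coordinates, whose origin is the TCP and whose axes are the flange's). Camera axes: x right, y down, z forward; pixel columns grow to the right and rows downward; lengths in m; the calibration is good to about 2 mm. A picture is of the moment at which its call begins: read the wrist's pose just before it. calibration takes no time and is no camera call.
- robot.job_done(): hands the job in, once; it reports no verdict.
The state is a dict: "time": time; "qpos": joint angles; "qvel": joint speeds; "effort": joint torques, N m; "eef_pos": TCP position; "eef_rot": TCP orientation; "ft_force": force on the tool from outside, world axes, zero at the start; "ft_torque": the same for the moment, N m; "width": finger opening in m.
Only numpy, scipy, OpenCV 4.12 (cv2) and the standard library are available. Lean on these libraries where they do the work, as an engineer would, in place of code of your own. Each camera call takes 0.05 s, during which the arm holds its last target.

TASK

Sort the samples on the bench into their carriers for the incubator: one capped bottle upright in each of the two bays of the yellow rack, the white pot upright in the aluminium tray, and the two culture dishes stacked flat in the middle of the post stand, the larger below and the smaller centred on top of it. Set everything down gently without dropping it, let go, and leave the timer and the tape roll where they are.

Things in the scene. Friction and masses are not known exactly. Their poses are not given: they have to be found in the camera images.
- bottle_a_mid (a point): Screw-cap sample bottle, upright cylinder 28 mm diameter, 75 mm tall, cream body with black cap (the top 17 mm), standing on the bench, about 50 g. The point is on its axis, half-way up (37.5 mm above its underside); z along its axis, up. The two bottles are alike. To set one in the rack without the fingers meeting the rack, grip it in its upper part (50 to 55 mm above its underside).
- bottle_b_mid (a point): Screw-cap sample bottle, upright cylinder 28 mm diameter, 75 mm tall, cream body with black cap (the top 17 mm), standing on the bench, about 50 g. The point is on its axis, half-way up (37.5 mm above its underside); z along its axis, up. The two bottles are alike. To set one in the rack without the fingers meeting the rack, grip it in its upper part (50 to 55 mm above its underside).
- large_dish_mid (a point): The larger shallow closed culture dish, a flat disc 60 mm diameter and 15 mm thick, clear plastic with tan agar inside, lying flat on the bench, about 30 g. The point is at its centre, half-way up (7.5 mm above its underside); z up.
- small_dish_mid (a point): The smaller shallow closed culture dish, a flat disc 44 mm diameter and 14 mm thick, clear plastic with tan agar inside, lying flat on the bench, about 18 g. The point is at its centre, half-way up (7 mm above its underside); z up.
- pot_mid (a point): Squat white lidded specimen pot, upright cylinder 50 mm diameter, 50 mm tall, standing on the bench, about 60 g. The point is on its axis, half-way up (25 mm above its underside); z up.
- rack: Small yellow plastic bottle rack with two square bays side by side, fixed to the bench: 62 mm (x) by 128 mm (y), 32 mm high. Origin at the centre of its underside, z up. The bays are 46 mm square, centred at x = 0, y = +33 mm and y = -33 mm in its frame; their floor is 5 mm above the bench, and their edge, the rack's top, is at 32 mm. With the other bay filled, the fingers have most room when they close along the rack's x (its short way).
- stand: Stainless dish stand, fixed to the bench: a flat plate 88 mm square and 8 mm thick with four thin upright posts (8 mm diameter, tops 40 mm above the bench) near its corners, at x = +/-36, y = +/-36 mm in its frame. Origin at the centre of its underside, z up. Dishes lie flat on the plate, in the middle between the posts; the fingers fit between two posts when they close along the stand's x or y.
- tray: Open square aluminium pot tray, fixed to the bench: 88 mm square outside, walls 4 mm thick and 22 mm high, inside 80 mm square, floor 4 mm above the bench. Origin at the centre of its underside, z up, x and y along its sides. To keep the fingers above the walls, grip the pot in its upper half.
- timer: White bench timer, a loose rounded block 50 x 50 x 22 mm with a dark display. To be left in place. Origin at the centre of its underside, z up.
- tape: Loose roll of off-white tape lying flat, 54 mm outside and 32 mm inside diameter, 18 mm high. To be left in place. Origin at the centre of its underside, z up.
Mind the look-alikes: they are no part of the job. What is shaped like the part that bears bottle_a_mid but green or red is not meant.

How it is judged:
At the end, for the whole second after the job is handed in: Bottles upright on the bay floors, one per bay, within 13 mm of its centre in x and y; large dish flat on the plate within 13 mm of the stand's centre; small dish flat on it, within 12 mm of its centre; pot upright on the tray floor; tilts under 0.12 rad, all at rest and released (((x of bottle_a_mid in the frame of rack between -0.013 and 0.013 m and y of bottle_a_mid in the frame of rack between 0.02 and 0.046 m and z of bottle_a_mid in the frame of rack between 0.0365 and 0.0485 m and x of bottle_b_mid in the frame of rack between -0.013 and 0.013 m and y of bottle_b_mid in the frame of rack between -0.046 and -0.02 m and z of bottle_b_mid in the frame of rack between 0.0365 and 0.0485 m) or (x of bottle_a_mid in the frame of rack between -0.013 and 0.013 m and y of bottle_a_mid in the frame of rack between -0.046 and -0.02 m and z of bottle_a_mid in the frame of rack between 0.0365 and 0.0485 m and x of bottle_b_mid in the frame of rack between -0.013 and 0.013 m and y of bottle_b_mid in the frame of rack between 0.02 and 0.046 m and z of bottle_b_mid in the frame of rack between 0.0365 and 0.0485 m)) and x of large_dish_mid in the frame of stand between -0.013 and 0.013 m and y of large_dish_mid in the frame of stand between -0.013 and 0.013 m and z of large_dish_mid in the frame of stand between 0.0115 and 0.0195 m and x of small_dish_mid in the frame of stand between -0.026 and 0.026 m and y of small_dish_mid in the frame of stand between -0.026 and 0.026 m and z of small_dish_mid in the frame of stand between 0.026 and 0.034 m and horizontal distance between small_dish_mid and large_dish_mid below 0.012 m and x of pot_mid in the frame of tray between -0.021 and 0.021 m and y of pot_mid in the frame of tray between -0.021 and 0.021 m and z of pot_mid in the frame of tray between 0.023 and 0.035 m and angle between each of bottle_a_mid, bottle_b_mid, large_dish_mid, small_dish_mid, pot_mid's own z axis and vertical below 0.12 rad and linear speed of each of bottle_a, bottle_b, large_dish, small_dish, pot below 0.02 m/s); the robot touches nothing.
It fails at once if one of the five things is dropped from more than about 2 cm, thrown or knocked hard (moves faster than 0.6 m/s while the fingers do not hold it) ((linear speed of bottle_a above 0.6 m/s and contact force between the fingers and bottle_a below 0.05 N) or (linear speed of bottle_b above 0.6 m/s and contact force between the fingers and bottle_b below 0.05 N) or (linear speed of large_dish above 0.6 m/s and contact force between the fingers and large_dish below 0.05 N) or (linear speed of small_dish above 0.6 m/s and contact force between the fingers and small_dish below 0.05 N) or (linear speed of pot above 0.6 m/s and contact force between the fingers and pot below 0.05 N)).
It fails at once if the timer or the tape roll is moved by more than 30 mm (distance of any of timer, tape from where it was at the start of the episode above 0.03 m).
It also fails if it takes over 128 s, if anything falls off the work surface, if the arm or the gripper's body presses on something with over 40 N, if the wrist force passes 120 N, or if a joint passes its speed limit or range.

## Working session

There is one attempt and no reset: what is moved stays moved. The work goes in short steps, Python scripts to look and compute and a tool call to move; the robot and the scene stay as the last step left them, time stands still between calls to the robot, and variables do not carry over. Pictures are saved under pics/ and viewed, and the job is handed in when it is done.

Besides the shell and the picture viewer there is one more tool, called after ">>>" in YAML: its name, and indented under it one key for each argument. play_rows: Moves the arm, as the interface text tells. Its arguments: {"type":"object","properties":{"commands":{"type":"array"},"hand":{"type":"number"},"force":{"type":"number"}},"required":["commands"]}

```bash
mkdir -p pics; ls; python3 - <<'E'
from workcell import robot
import cv2
for n in("scene","side","wrist"):
    c=robot.calibration(n);print(n,c)
    s=robot.read_state()
    cv2.imwrite(f"pics/{n}0.png",robot.camera(n)[:,:,::-1])
print(s)
E
```

```text
pics
scene {'fx': 362.01770640483545, 'fy': 362.01770640483545, 'cx': 252.86246726328787, 'cy': 190.03520732236944, 'k1': -0.07546002424458735, 'rvec': array([ 2.08828825,  0.86849459, -0.44654484]), 'tvec': array([-0.35815949, -0.15273681,  1.18932939])}
side {'fx': 400.9038789075057, 'fy': 400.9038789075057, 'cx': 249.63360526290566, 'cy': 188.90850381181102, 'k1': -0.021954261177852073, 'rvec': array([ 0.21161975, -2.81844618,  1.25076221]), 'tvec': array([0.46949681, 0.08823083, 1.08177157])}
wrist {'fx': 280.5369725815465, 'fy': 280.5369725815465, 'cx': 252.3446401713081, 'cy': 193.10253854930437, 'k1': -0.03317345198215594, 'tool_from_camera': array([[-9.77861592e-04, -9.57908489e-01, -2.87072065e-01,
         7.27804680e-02],
       [ 9.99999521e-01, -9.26598405e-04, -3.14432007e-04,
        -6.04978614e-04],
       [ 3.51965711e-05, -2.87072235e-01,  9.57908936e-01,
        -1.42855483e-01],
       [ 0.00000000e+00,  0.00000000e+00,  0.00000000e+00,
         1.00000000e+00]])}
{'time': 0.1, 'qpos': array([-1.39165654e+00,  3.08920011e-01,  1.63507078e+00, -3.03257991e-06,
        1.19972142e+00, -6.96745621e-02]), 'qvel': array([-2.79707945e-04, -1.47645811e-03, -4.40926211e-03,  1.46857040e-03,
       -9.55234363e-05, -9.78916152e-06]), 'effort': array([-4.09097720e-04, -4.16408229e+01, -2.77645326e+01, -1.26329196e-04,
        4.03952159e-03,  1.29445630e-05]), 'eef_pos': array([ 0.15376207, -0.60500862,  0.23015515]), 'eef_rot': array([[ 9.69204832e-01,  2.46255657e-01, -3.80449545e-04],
       [ 2.46255908e-01, -9.69202600e-01,  2.08513027e-03],
       [ 1.44742437e-04, -2.11460629e-03, -9.99997754e-01]]), 'ft_force': array([ 0.34756628,  0.43530335, -0.77275281]), 'ft_torque': array([0.00865355, 0.05092874, 0.04546778]), 'width': 0.08565062348662343}
```

View pics/scene0.png

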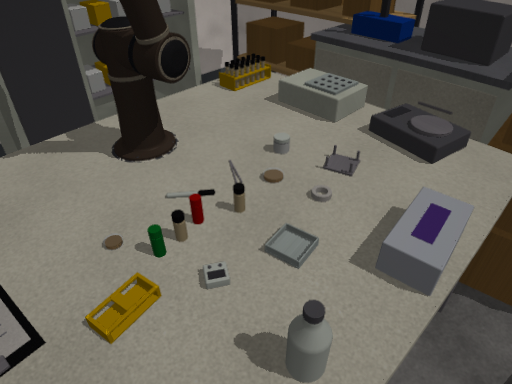

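View pics/side0.png

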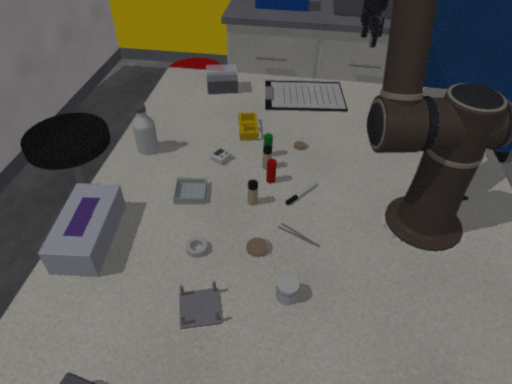

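View pics/wrist0.png

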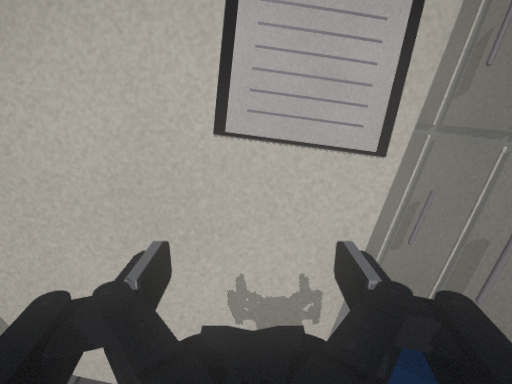

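The scene view shows the bottles at about (239,197) and (180,225). The red (196,208) and green (157,240) look-alikes are next to them. The large dish is at (274,176), the small dish at (114,242) and the pot at (282,143). The stand is at (342,162), the tray at (292,245), the rack at (124,305), the timer at (216,274) and the tape at (321,193). Next I'll take enlarged crops and first measurements.

```bash
cat > h.py <<'E'
import numpy as np, cv2
from workcell import robot
def ray(n,uv,pose=None):
    c=robot.calibration(n)
    K=np.array([[c['fx'],0,c['cx']],[0,c['fy'],c['cy']],[0,0,1]])
    p=cv2.undistortPoints(np.array(uv,float).reshape(-1,1,2),K,np.array([c['k1'],0,0,0.])).reshape(-1,2)
    d=np.c_[p,np.ones(len(p))]
    if n=='wrist':
        T=np.eye(4);T[:3,:3]=pose['eef_rot'];T[:3,3]=pose['eef_pos'];W=T@c['tool_from_camera']
        return W[:3,3],d@W[:3,:3].T
    R=cv2.Rodrigues(c['rvec'])[0]
    return -R.T@c['tvec'],d@R
def onz(n,uv,z,pose=None):
    o,d=ray(n,uv,pose); t=(z-o[2])/d[:,2]; return o+d*t[:,None]
def proj(n,P,pose=None):
    c=robot.calibration(n);P=np.array(P,float).reshape(-1,3)
    K=np.array([[c['fx'],0,c['cx']],[0,c['fy'],c['cy']],[0,0,1]])
    if n=='wrist':
        T=np.eye(4);T[:3,:3]=pose['eef_rot'];T[:3,3]=pose['eef_pos'];W=np.linalg.inv(T@c['tool_from_camera'])
        r,t=cv2.Rodrigues(W[:3,:3])[0],W[:3,3]
    else: r,t=c['rvec'],c['tvec']
    return cv2.projectPoints(P,r,t,K,np.array([c['k1'],0,0,0.]))[0].reshape(-1,2)
def crop(img,x0,y0,w,h,s,out,step=10):
    c=cv2.resize(img[y0:y0+h,x0:x0+w],None,fx=s,fy=s,interpolation=cv2.INTER_CUBIC)
    for x in range((x0//step+1)*step,x0+w,step):
        cv2.line(c,((x-x0)*s,0),((x-x0)*s,4),(0,0,255),1)
        if x%(2*step)==0: cv2.putText(c,str(x),((x-x0)*s-8,14),0,.35,(255,0,0),1)
    for y in range((y0//step+1)*step,y0+h,step):
        cv2.line(c,(0,(y-y0)*s),(4,(y-y0)*s),(0,0,255),1)
        if y%(2*step)==0: cv2.putText(c,str(y),(6,(y-y0)*s+4),0,.35,(255,0,0),1)
    cv2.imwrite(out,c)
E
python3 - <<'E'
from h import *
a=cv2.imread('pics/scene0.png');b=cv2.imread('pics/side0.png')
crop(a,80,170,190,170,4,'pics/sc1.png'); crop(a,210,120,160,150,4,'pics/sc2.png')
crop(b,160,100,180,130,4,'pics/sd1.png'); crop(b,150,170,180,150,4,'pics/sd2.png')
for n,l in (('scene',[(239,205),(180,232),(274,176),(114,242),(282,147),(342,163),(292,247),(216,275),(321,194),(124,308)]),('side',[(253,197),(267,160),(258,247),(300,145),(288,293),(200,308),(191,192),(221,156),(196,247),(249,127)])):
    print(n,np.round(onz(n,l,0.015),3)[:,:2].tolist())
E
```

```text
scene [[0.468, -0.006], [0.443, -0.168], [0.445, 0.148], [0.363, -0.295], [0.356, 0.281], [0.542, 0.336], [0.657, -0.022], [0.599, -0.19], [0.587, 0.174], [0.537, -0.366]]
side [[0.466, -0.009], [0.447, -0.182], [0.429, 0.168], [0.349, -0.278], [0.346, 0.289], [0.531, 0.355], [0.643, -0.002], [0.592, -0.18], [0.581, 0.191], [0.529, -0.356]]
```

View pics/sc1.png

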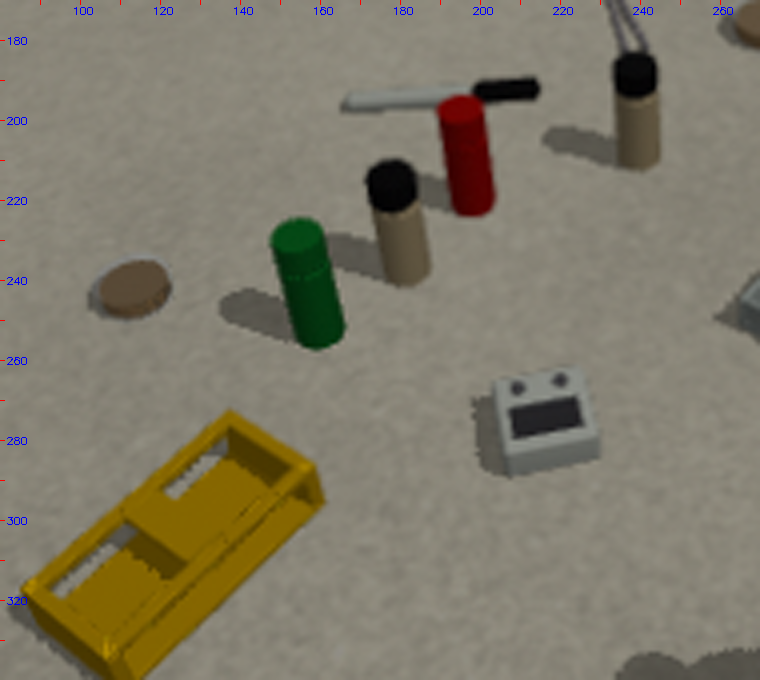

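View pics/sc2.png

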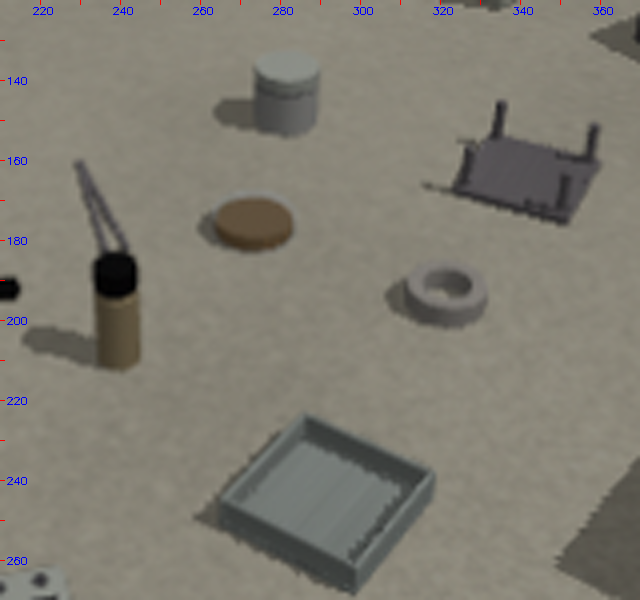

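View pics/sd1.png

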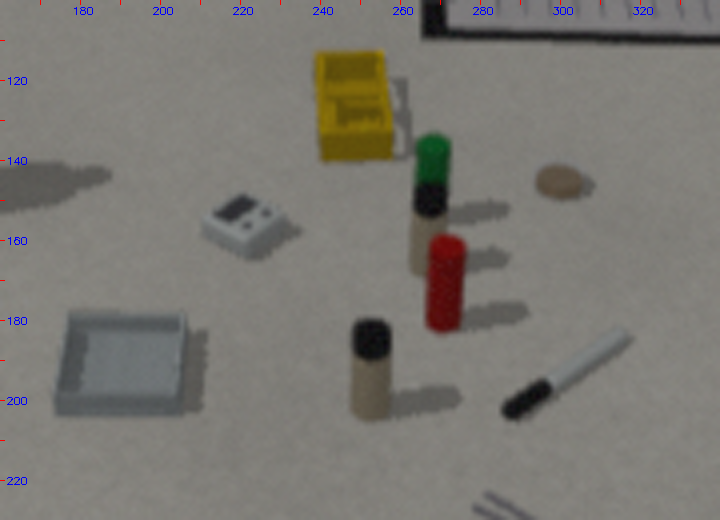

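View pics/sd2.png

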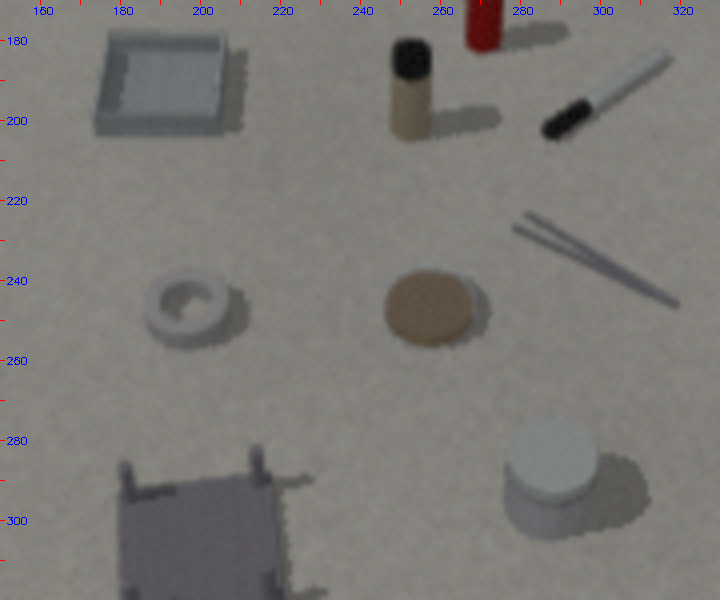

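Both crops agree: the two cream bottles with black caps are at scene (239,197) and (180,225). The solid green (157,240) and solid red (196,208) ones are the look-alikes. The scene and side rays disagree by 15–20 mm, so I'll check that before moving.

```bash
python3 - <<'E'
from h import *
S=[(239,183),(180,210),(274,175),(114,241),(282,137),(321,192),(237.5,209.5),(181,238)]
D=[(252.5,181),(267.5,147),(257,246),(299,145),(288,283),(196.5,245),(252.5,203.5),(265,168)]
for s,d in zip(S,D):
    o1,a=ray('scene',[s]);o2,b=ray('side',[d]);a=a[0]/np.linalg.norm(a);b=b[0]/np.linalg.norm(b)
    t=np.linalg.lstsq(np.c_[a,-b],o2-o1,rcond=None)[0];p,q=o1+a*t[0],o2+b*t[1]
    print(s,d,np.round((p+q)/2,4),'gap',np.round(p-q,4))
print(o1,o2)
s=robot.read_state()
from pprint import pprint
print(proj('scene',[[0,0,0],s['eef_pos']]),proj('side',[[0,0,0],s['eef_pos']]))
E
```

```text
(239, 183) (252.5, 181) [ 0.4675 -0.0017  0.0807] gap [-0.0005 -0.0003  0.0003]
(180, 210) (267.5, 147) [ 0.4459 -0.1608  0.0798] gap [ 0.0013  0.0008 -0.0009]
(274, 175) (257, 246) [0.4333 0.1595 0.0073] gap [ 0.0015  0.0008 -0.0005]
(114, 241) (299, 145) [ 0.3515 -0.2907  0.0063] gap [-0.0011 -0.0007  0.001 ]
(282, 137) (288, 283) [0.3491 0.2853 0.0466] gap [ 0.0017  0.0009 -0.0007]
(321, 192) (196.5, 245) [0.5812 0.1833 0.013 ] gap [-0.0005 -0.0003  0.0001]
(237.5, 209.5) (252.5, 203.5) [ 0.4644 -0.005  -0.0045] gap [-0.0049 -0.0028  0.0022]
(181, 238) (265, 168) [ 0.4477 -0.1684 -0.0036] gap [-0.0055 -0.0033  0.0034]
[ 0.99698279 -0.46510772  0.5964992 ] [0.36366199 0.80383401 0.78742777]
[[ 144.72471111  143.91995246]
 [-106.62631991  185.87550784]] [[422.88389178 221.46680153]
 [366.83275342  45.11780088]]
```

The triangulated heights come out right (cap top about 0.08, agar discs about 0.007, tape about 0.013). The disagreement came only from the plane height I assumed. Now the carriers.

```bash
python3 - <<'E'
from h import *
a=cv2.imread('pics/scene0.png');b=cv2.imread('pics/side0.png')
ims=[cv2.resize(b[275:335,165:235],None,fx=6,fy=6,interpolation=2),cv2.resize(b[105:145,230:300],None,fx=6,fy=6,interpolation=2)]
cv2.imwrite('pics/sd3.png',np.vstack(ims))
def rep(name,n,l,z):
    P=onz(n,l,z);c=P.mean(0);e=np.diff(np.vstack([P,P[:1]]),axis=0)
    print(name,n,np.round(c,4),'sides',np.round(np.linalg.norm(e,axis=1),4),'ang',np.round(np.degrees(np.arctan2(e[:,1],e[:,0])),1))
rep('rack','scene',[(137,272.5),(159.5,286.5),(107.5,334),(86,316.5)],.032)
rep('rack','side',[(238.5,113),(255,113),(257,132),(240,132)],.032)
rep('tray','scene',[(287,223),(318.5,238),(298.5,258.5),(265,243)],.022)
rep('tray','side',[(177,178),(206.5,178),(205.5,200),(174,200)],.022)
rep('stand','scene',[(335,145.5),(358.5,151.5),(351.5,164),(327.5,156.5)],.04)
E
```

```text
rack scene [ 0.5363 -0.3618  0.032 ] sides [0.0629 0.1246 0.0609 0.1237] ang [  12.4  -79.3 -168.4  101.6]
rack side [ 0.5347 -0.3593  0.032 ] sides [0.0586 0.1194 0.0566 0.1194] ang [-170.8  101.     9.1  -78.1]
tray scene [ 0.6478 -0.0114  0.022 ] sides [0.0834 0.0781 0.083  0.0829] ang [   8.4  -84.7 -168.2   95.8]
tray side [ 0.645  -0.0081  0.022 ] sides [0.0863 0.0932 0.0867 0.0931] ang [-171.1  101.2    8.9  -79. ]
stand scene [0.537 0.343 0.04 ] sides [0.0725 0.0751 0.0728 0.0699] ang [  16.2  -72.5 -167.9  107.4]
```

View pics/sd3.png

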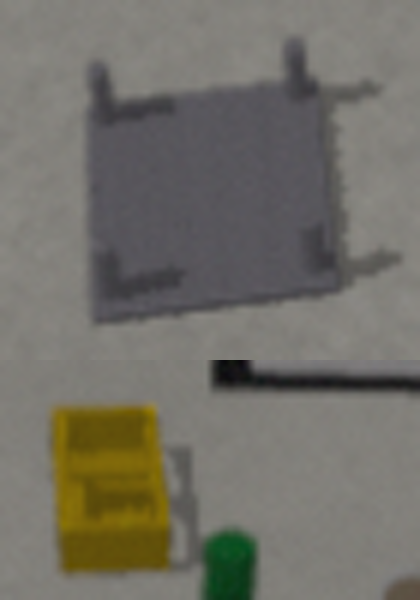

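```bash
python3 - <<'E'
from h import *
def rep(name,n,l,z):
    P=onz(n,l,z);c=P.mean(0);e=np.diff(np.vstack([P,P[:1]]),axis=0)
    print(name,n,np.round(c,4),'sides',np.round(np.linalg.norm(e,axis=1),4),'ang',np.round(np.degrees(np.arctan2(e[:,1],e[:,0])),1))
rep('stand','side',[(181,286),(214,282),(217.5,313.5),(183.5,317.5)],.04)
for n,l in (('scene',[(155,228),(195,197)]),('side',[(268,136),(272,161)])): print('grn,red',np.round(onz(n,l,.075),3))
E
```

```text
stand side [0.5325 0.3497 0.04  ] sides [0.0724 0.0784 0.0699 0.0775] ang [-162.9  107.4   16.3  -70.7]
grn,red [[ 0.452 -0.23   0.075]
 [ 0.429 -0.106  0.075]]
grn,red [[ 0.451 -0.226  0.075]
 [ 0.426 -0.103  0.075]]
```

>>> play_rows:
  commands: [0.22,0.24,0.0,0,0,57,0.22,0.24,0.0,0,0,57,0.22,0.24,0.0,0,0,57,0.22,0.24,0.0,0,0,57,0.22,0.24,0.0,0,0,57,0.22,0.24,0.0,0,0,57,0.22,0.24,0.0,0,0,57,0.22,0.24,0.0,0,0,57]
  hand: 100
  force: 30

```text
time: 0.82
eef_pos: [0.375, -0.3626, 0.2301]
eef_rot: [[0.315, 0.949, -0.001], [0.949, -0.315, 0.002], [0.001, -0.002, -1.0]]
ft_force: [1.1, -1.0, 0.4]
width: 0.0516
```

>>> play_rows:
  commands: [0.071,0.199,-0.03,0,0,30,0.071,0.199,-0.03,0,0,30,0.071,0.199,-0.03,0,0,30,0.071,0.199,-0.03,0,0,30,0.071,0.199,-0.03,0,0,30,0.071,0.199,-0.03,0,0,30,0.071,0.199,-0.03,0,0,30]

```text
time: 1.4
eef_pos: [0.4459, -0.1609, 0.1993]
eef_rot: [[-0.206, 0.979, -0.004], [0.979, 0.206, 0.002], [0.002, -0.003, -1.0]]
ft_force: [0.4, -1.2, 0.4]
width: 0.0519
```

```bash
cat > w.py <<'E'
import sys
from h import *
s=robot.read_state();im=robot.camera('wrist')[:,:,::-1].copy()
cv2.imwrite(f'pics/{sys.argv[1]}.png',im)
np.save(f'pics/{sys.argv[1]}.npy',{k:s[k] for k in('eef_pos','eef_rot')},allow_pickle=True)
print(s['time'],s['eef_pos'],s['eef_rot'][:2,1],s['width'],s['ft_force'])
E
python3 w.py w1
```

```text
1.4 [ 0.44590258 -0.16087492  0.19928265] [0.97850466 0.20619879] 0.05193729739527819 [ 0.41381023 -1.21101285  0.36929215]
```

View pics/w1.png

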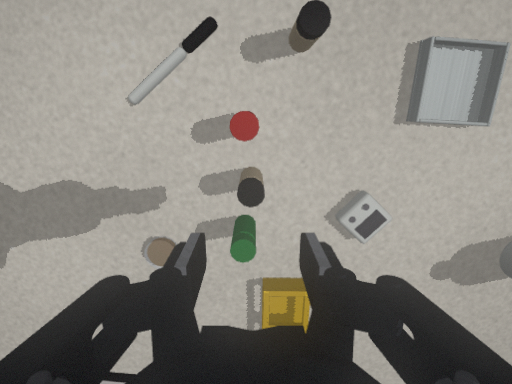

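The wrist view shows the target bottle's cap at (251,192), green at (243,247), red at (244,126), the other bottle at (314,20) and the tray at top right.

```bash
python3 - <<'E'
from h import *
s=np.load('pics/w1.npy',allow_pickle=True).item();im=cv2.imread('pics/w1.png')
crop(im,200,90,110,180,4,'pics/w1c.png')
crop(im,400,20,112,120,5,'pics/w1t.png')
g=im.max(2)
for nm,(x0,y0,x1,y1) in {'b2':(230,172,272,212),'b1':(290,0,335,45)}.items():
    m=(g[y0:y1,x0:x1]<45).astype('uint8');n,l,st,c=cv2.connectedComponentsWithStats(m)
    i=1+st[1:,4].argmax();print(nm,st[i],c[i]+[x0,y0],onz('wrist',[c[i]+[x0,y0]],.075,s))
E
```

```text
Traceback (most recent call last):
ValueError: attempt to get argmax of an empty sequence
```

View pics/w1c.png

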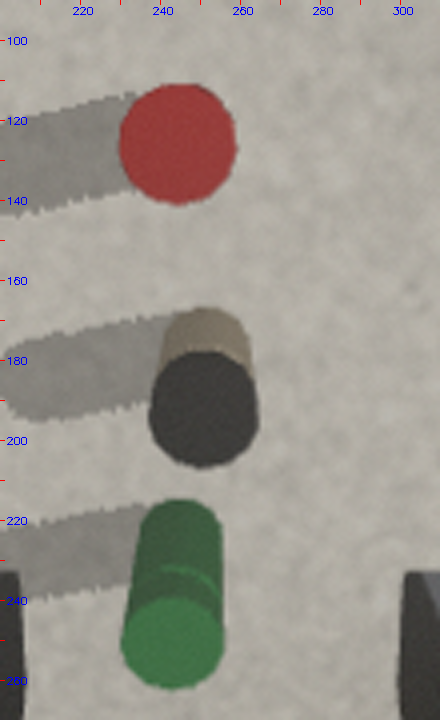

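View pics/w1t.png

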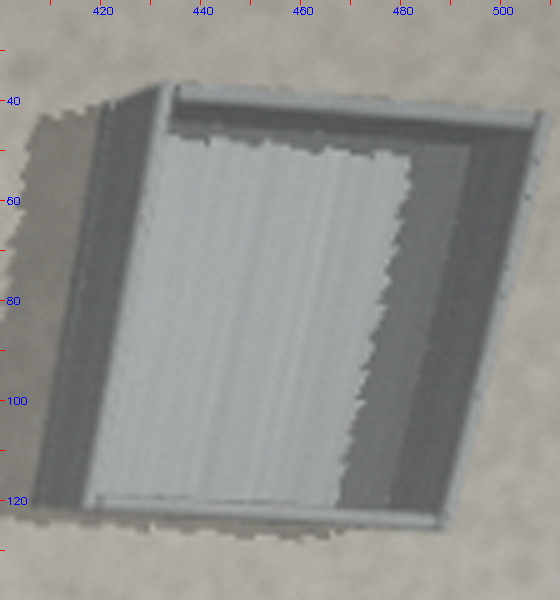

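```bash
python3 - <<'E'
from h import *
s=np.load('pics/w1.npy',allow_pickle=True).item();im=cv2.imread('pics/w1.png')
g=im.max(2)
for nm,(x0,y0,x1,y1) in {'b2':(230,172,272,212),'b1':(290,0,335,45)}.items():
    m=(g[y0:y1,x0:x1]<80).astype('uint8');n,l,st,c=cv2.connectedComponentsWithStats(m)
    i=1+st[1:,4].argmax();print(nm,st[i],c[i]+[x0,y0],onz('wrist',[c[i]+[x0,y0]],.075,s))
def rep(name,l,z):
    P=onz('wrist',l,z,s);c=P.mean(0);e=np.diff(np.vstack([P,P[:1]]),axis=0)
    print(name,np.round(c,4),'sides',np.round(np.linalg.norm(e,axis=1),4),'ang',np.round(np.degrees(np.arctan2(e[:,1],e[:,0])),1))
rep('tray',[(433,36.5),(508.5,42),(489,126),(416.5,121.5)],.022)
print(proj('wrist',[[.4465,-.164,.075]],s))
E
```

```text
b2 [  7   6  27  29 611] [250.34206219 191.700491  ] [[ 0.44410364 -0.16597005  0.075     ]]
b1 [   6    0   35   40 1035] [312.83091787  19.6821256 ] [[ 0.46508851 -0.00591435  0.075     ]]
tray [ 0.6471 -0.0128  0.022 ] sides [0.0835 0.0877 0.0856 0.0868] ang [   9.8  -79.8 -170.8   98.9]
[[253.11324362 190.31176776]]
```

>>> play_rows:
  commands: [-0.001,-0.004,-0.04,0,0,0,-0.001,-0.004,-0.08,0,0,0,-0.001,-0.004,-0.12,0,0,0,-0.001,-0.004,-0.145,0,0,0,-0.001,-0.004,-0.165,0,0,0,-0.001,-0.004,-0.165,0,0,0]

```text
time: 1.95
eef_pos: [0.4408, -0.167, 0.0308]
eef_rot: [[-0.202, 0.979, -0.011], [0.979, 0.202, 0.004], [0.006, -0.01, -1.0]]
ft_force: [-0.8, 0.4, 0.3]
width: 0.0517
```

>>> play_rows:
  commands: [0,0,0,0,0,0,0,0,0,0,0,0,0,0,0,0,0,0,0,0,0,0,0,0,0,0,0,0,0,0]
  hand: 255

```text
time: 2.37
eef_pos: [0.4419, -0.1677, 0.0322]
eef_rot: [[-0.202, 0.979, -0.009], [0.979, 0.202, 0.002], [0.004, -0.008, -1.0]]
ft_force: [-0.1, 0.3, -0.7]
width: 0.027
```

```bash
python3 w.py w2; python3 - <<'E'
from h import *
cv2.imwrite('pics/sd4.png',cv2.resize(robot.camera('side')[:,:,::-1][60:240,170:370],None,fx=3,fy=3))
E
```

```text
2.3667 [ 0.44187089 -0.16771934  0.03221182] [0.97940164 0.20176167] 0.027032101766555225 [-0.14483617  0.29649247 -0.68938783]
```

View pics/sd4.png

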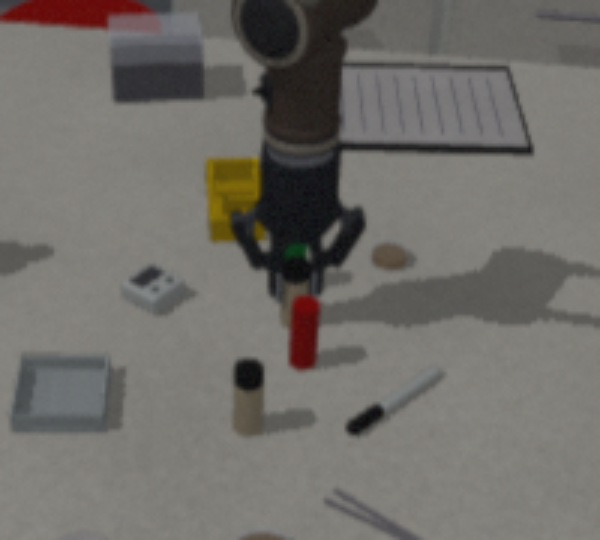

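View pics/w2.png

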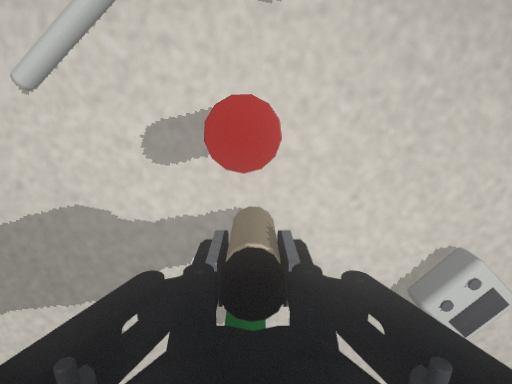

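Gripped: width is 27 mm and the cream body is between the pads. Lifting, then going over the rack's far bay.

>>> play_rows:
  commands: [0.002,0,0.04,0,0,0,0.002,0,0.08,0,0,0,0.004,0,0.12,0,0,0,0.02,-0.04,0.14,0,0,0,0.05,-0.075,0.14,0,0,0,0.07,-0.11,0.14,0,0,0,0.09,-0.145,0.14,0,0,0,0.1,-0.18,0.14,0,0,0]

```text
time: 3.13
eef_pos: [0.5433, -0.3471, 0.1728]
eef_rot: [[-0.204, 0.979, -0.007], [0.979, 0.204, 0.002], [0.003, -0.007, -1.0]]
ft_force: [-0.1, 0.6, -0.7]
width: 0.0271
```

>>> play_rows:
  commands: [0.005,-0.045,0,0,0,0,0.005,-0.045,0,0,0,0,0.005,-0.045,0,0,0,0]

```text
time: 3.38
eef_pos: [0.5483, -0.3947, 0.1727]
eef_rot: [[-0.201, 0.98, -0.007], [0.98, 0.201, 0.001], [0.002, -0.006, -1.0]]
ft_force: [0.6, 0.3, -0.7]
width: 0.0272
```

```bash
python3 w.py w3
```

```text
3.3833 [ 0.54825683 -0.39468877  0.17270244] [0.97959907 0.20086496] 0.027237413141306087 [ 0.63248761  0.28330843 -0.708852  ]
```

View pics/w3.png

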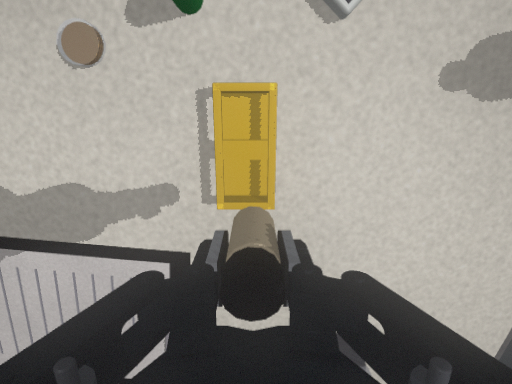

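```bash
python3 - <<'E'
from h import *
s=np.load('pics/w3.npy',allow_pickle=True).item();im=cv2.imread('pics/w3.png')
hsv=cv2.cvtColor(im,cv2.COLOR_BGR2HSV)
m=cv2.inRange(hsv,(18,150,60),(32,255,255));m[:60]=0
c=max(cv2.findContours(m,0,2)[0],key=cv2.contourArea);print(cv2.minAreaRect(c))
q=cv2.approxPolyDP(c,4,True).reshape(-1,2);print(q.tolist())
crop(im,195,70,100,150,4,'pics/w3c.png')
def rep(name,l,z):
    P=onz('wrist',l,z,s);c=P.mean(0);e=np.diff(np.vstack([P,P[:1]]),axis=0)
    print(name,np.round(c,4),'sides',np.round(np.linalg.norm(e,axis=1),4),'ang',np.round(np.degrees(np.arctan2(e[:,1],e[:,0])),1))
    return P
rep('rack',[(213,83.5),(277.5,83.5),(275,209),(217,209)],.032)
x=im[20:70,50:112];h=cv2.cvtColor(x,cv2.COLOR_BGR2HSV);mm=cv2.inRange(h,(5,60,40),(22,255,200))
cc=max(cv2.findContours(mm,0,2)[0],key=cv2.contourArea);e=cv2.minEnclosingCircle(cc);print('small',e,onz('wrist',[(e[0][0]+50,e[0][1]+20)],.007,s))
E
```

```text
((244.5, 145.49998474121094), (62.99999237060547, 124.99998474121094), -0.0)
[[214, 83], [217, 207], [273, 208], [276, 84]]
rack [ 0.5334 -0.3625  0.032 ] sides [0.0613 0.1264 0.0623 0.1266] ang [  11.5  -78.3 -168.3  101.3]
small ((31.0, 23.5), 22.610937118530273) [[ 0.34863828 -0.2929086   0.007     ]]
```

View pics/w3c.png

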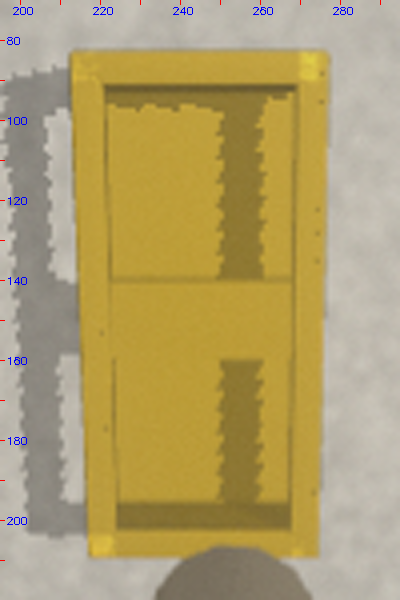

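>>> play_rows:
  commands: [-0.007,-0.002,0,0,0,0,-0.007,-0.002,-0.04,0,0,0,-0.007,-0.002,-0.075,0,0,0,-0.007,-0.002,-0.1,0,0,0,-0.007,-0.002,-0.115,0,0,0,-0.007,-0.002,-0.125,0,0,0,-0.007,-0.002,-0.13,0,0,0,-0.007,-0.002,-0.132,0,0,0]

```text
time: 4.1
eef_pos: [0.5411, -0.3941, 0.0407]
eef_rot: [[-0.203, 0.979, -0.007], [0.979, 0.203, 0.003], [0.004, -0.007, -1.0]]
ft_force: [-0.2, -0.1, -0.0]
width: 0.0272
```

```bash
python3 w.py w4; python3 - <<'E'
from h import *
cv2.imwrite('pics/sc4.png',cv2.resize(robot.camera('scene')[:,:,::-1][200:360,50:250],None,fx=3,fy=3))
E
```

```text
4.1 [ 0.54112792 -0.39410226  0.0406744 ] [0.97920859 0.20274548] 0.02716152594848972 [-0.23662761 -0.11769468 -0.02334018]
```

View pics/sc4.png

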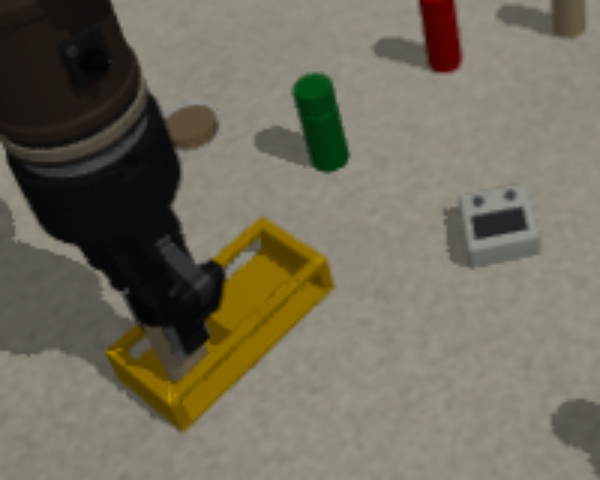

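View pics/w4.png

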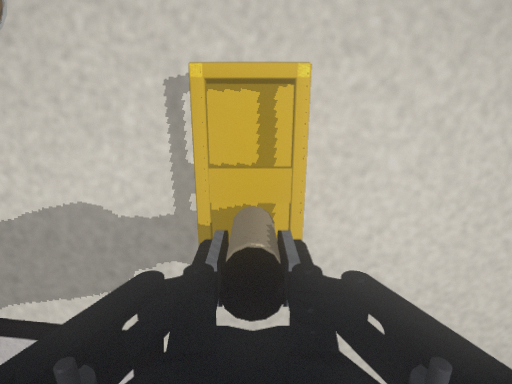

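The bottle is inside the far bay and about 3 mm above the floor. Lowering the rest and releasing.

>>> play_rows:
  commands: [0,-0.002,-0.002,0,0,0,0,-0.002,-0.003,0,0,0,0,-0.002,-0.004,0,0,0,0,-0.002,-0.004,0,0,0]

```text
time: 4.53
eef_pos: [0.5421, -0.3973, 0.0383]
eef_rot: [[-0.202, 0.979, -0.005], [0.979, 0.202, 0.001], [0.002, -0.005, -1.0]]
ft_force: [0.4, 0.1, -0.5]
width: 0.0271
```

>>> play_rows:
  commands: [0,0,0,0,0,0,0,0,0,0,0,0,0,0,0,0,0,0,0,0,0,0,0,0]
  hand: 110

```text
time: 4.87
eef_pos: [0.5421, -0.3974, 0.0384]
eef_rot: [[-0.202, 0.979, -0.005], [0.979, 0.202, 0.001], [0.002, -0.005, -1.0]]
ft_force: [0.3, -0.5, 0.1]
width: 0.0488
```

>>> play_rows:
  commands: [0,0,0.03,0,0,0,0,0,0.07,0,0,0,0,0,0.11,0,0,0,-0.01,0.04,0.12,0,0,0,-0.018,0.08,0.12,0,0,0,-0.026,0.12,0.12,0,0,0,-0.034,0.16,0.12,0,0,0,-0.04,0.2,0.12,0,0,0]

```text
time: 5.53
eef_pos: [0.5011, -0.1957, 0.1587]
eef_rot: [[-0.201, 0.98, -0.005], [0.98, 0.201, 0.001], [0.002, -0.005, -1.0]]
ft_force: [0.1, -0.1, 0.6]
width: 0.0487
```

>>> play_rows:
  commands: [-0.008,0.04,0,0,0,0,-0.016,0.08,0,0,0,0,-0.022,0.12,0,0,0,0,-0.03,0.16,0,0,0,0,-0.036,0.188,0,0,0,0,-0.036,0.188,0,0,0,0,-0.036,0.188,0,0,0,0]

```text
time: 6.12
eef_pos: [0.4648, -0.0065, 0.1588]
eef_rot: [[-0.205, 0.979, -0.004], [0.979, 0.205, 0.001], [0.001, -0.004, -1.0]]
ft_force: [0.2, 0.2, 1.0]
width: 0.0484
```

```bash
python3 w.py w5; python3 - <<'E'
from h import *
im=robot.camera('scene')[:,:,::-1];cv2.imwrite('pics/sc5.png',im)
s=np.load('pics/w5.npy',allow_pickle=True).item();im=cv2.imread('pics/w5.png')
x0,y0,x1,y1=215,165,285,225
m=(im.max(2)[y0:y1,x0:x1]<80).astype('uint8');n,l,st,c=cv2.connectedComponentsWithStats(m)
for i in range(1,n):
  if st[i,4]>100:print(st[i],c[i]+[x0,y0],onz('wrist',[c[i]+[x0,y0]],.075,s))
E
```

```text
6.1167 [ 0.4648273  -0.00650944  0.15884872] [0.97878365 0.20485289] 0.04844326863247917 [0.19224502 0.19535138 0.95542327]
[ 25  13  31  34 853] [254.99765533 194.54513482] [[ 0.46531993 -0.00170346  0.075     ]]
```

View pics/w5.png

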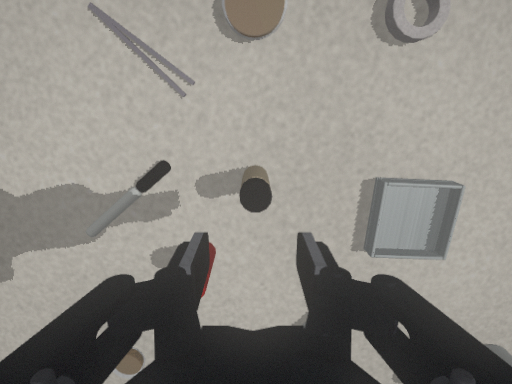

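View pics/sc5.png

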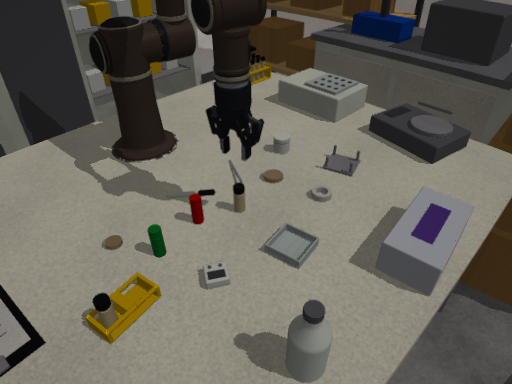

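The first bottle stands upright in the far bay, at scene (104,308). The second bottle's cap is at wrist (255,194), which puts it at (0.465,−0.002). Descending to grip it.

>>> play_rows:
  commands: [0.001,0.003,-0.04,0,0,0,0.001,0.003,-0.08,0,0,0,0.001,0.003,-0.105,0,0,0,0.001,0.003,-0.12,0,0,0,0.001,0.003,-0.125,0,0,0,0.001,0.003,-0.125,0,0,0]

```text
time: 6.72
eef_pos: [0.4658, -0.0065, 0.0326]
eef_rot: [[-0.2, 0.98, -0.007], [0.98, 0.2, 0.0], [0.002, -0.007, -1.0]]
ft_force: [-0.3, 0.2, -0.4]
width: 0.0487
```

>>> play_rows:
  commands: [0,0,0,0,0,0,0,0,0,0,0,0,0,0,0,0,0,0,0,0,0,0,0,0,0,0,0,0,0,0]
  hand: 255

```text
time: 7.13
eef_pos: [0.4669, -0.0067, 0.0337]
eef_rot: [[-0.2, 0.98, -0.005], [0.98, 0.2, -0.0], [0.001, -0.004, -1.0]]
ft_force: [0.6, -0.4, 2.1]
width: 0.0273
```

>>> play_rows:
  commands: [0,0,0.03,0,0,0,0,0,0.07,0,0,0,0,0,0.11,0,0,0,0.008,-0.035,0.13,0,0,0,0.016,-0.07,0.14,0,0,0,0.024,-0.11,0.14,0,0,0,0.032,-0.15,0.14,0,0,0,0.038,-0.19,0.14,0,0,0]

```text
time: 7.8
eef_pos: [0.5057, -0.1983, 0.175]
eef_rot: [[-0.201, 0.98, -0.002], [0.98, 0.201, -0.001], [-0.001, -0.002, -1.0]]
ft_force: [0.3, -0.4, -0.4]
width: 0.0269
```

```bash
python3 w.py w6
```

```text
7.8 [ 0.5056713  -0.19832414  0.17497413] [0.97966376 0.20063428] 0.02688030290612815 [ 0.25787835 -0.35254411 -0.40086318]
```

View pics/w6.png

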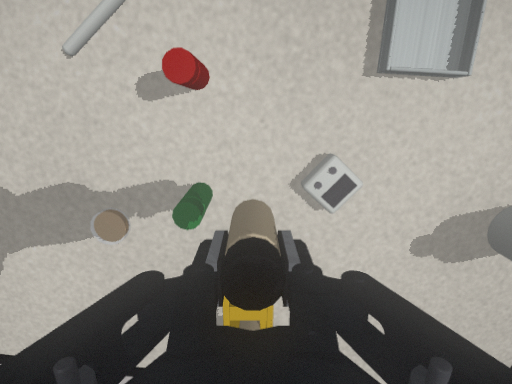

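>>> play_rows:
  commands: [0.005,-0.035,0,0,0,0,0.01,-0.075,0,0,0,0,0.018,-0.11,0,0,0,0,0.022,-0.135,0,0,0,0,0.022,-0.135,-0.03,0,0,0,0.022,-0.135,-0.06,0,0,0,0.022,-0.135,-0.08,0,0,0,0.022,-0.135,-0.08,0,0,0]

```text
time: 8.52
eef_pos: [0.5253, -0.3383, 0.0899]
eef_rot: [[-0.197, 0.98, -0.008], [0.98, 0.197, -0.002], [-0.001, -0.008, -1.0]]
ft_force: [-1.2, 0.7, -1.5]
width: 0.0273
```

```bash
python3 w.py w7;python3 - <<'E'
from h import *
cv2.imwrite('pics/sc7.png',cv2.resize(robot.camera('scene')[:,:,::-1][200:360,50:250],None,fx=3,fy=3))
E
```

```text
8.5167 [ 0.52530703 -0.33826053  0.08988249] [0.98028445 0.19742364] 0.027288968359880893 [-1.17029071  0.6655383  -1.47403783]
```

View pics/sc7.png

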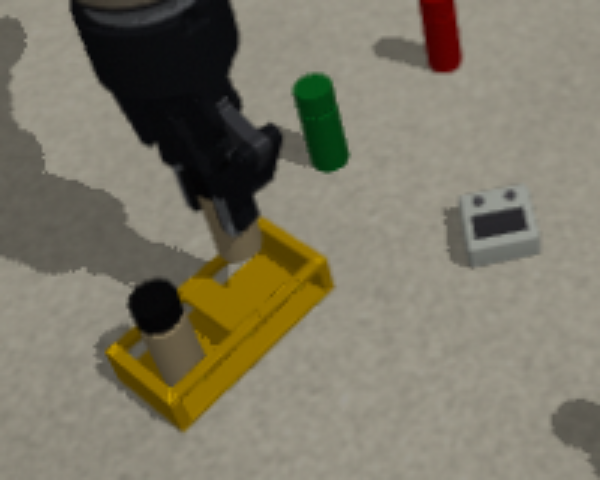

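View pics/w7.png

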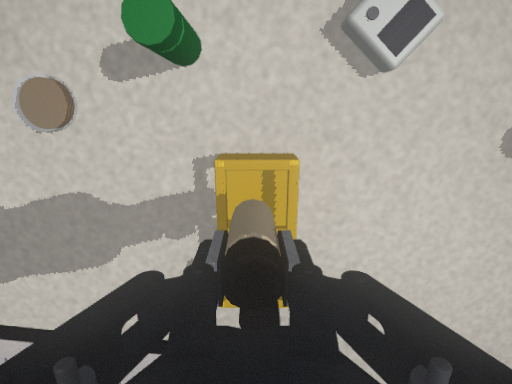

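>>> play_rows:
  commands: [0.001,0.004,-0.015,0,0,0,0.001,0.004,-0.03,0,0,0,0.001,0.004,-0.04,0,0,0,0.001,0.004,-0.046,0,0,0,0.001,0.004,-0.049,0,0,0,0.001,0.004,-0.051,0,0,0,0.001,0.004,-0.051,0,0,0]

```text
time: 9.2
eef_pos: [0.5301, -0.3367, 0.0443]
eef_rot: [[-0.198, 0.98, 0.0], [0.98, 0.198, -0.008], [-0.008, -0.002, -1.0]]
ft_force: [-0.3, 0.5, -0.4]
width: 0.0273
```

>>> play_rows:
  commands: [-0.002,0.002,-0.002,0,0,0,-0.002,0.002,-0.003,0,0,0,-0.002,0.002,-0.004,0,0,0,-0.002,0.002,-0.005,0,0,0,-0.002,0.002,-0.005,0,0,0]

```text
time: 9.62
eef_pos: [0.5281, -0.3347, 0.0392]
eef_rot: [[-0.198, 0.98, -0.0], [0.98, 0.198, -0.008], [-0.008, -0.002, -1.0]]
ft_force: [-0.2, -0.8, -0.8]
width: 0.0274
```

```bash
python3 w.py w8;python3 - <<'E'
from h import *
cv2.imwrite('pics/sc8.png',cv2.resize(robot.camera('scene')[:,:,::-1][230:360,50:200],None,fx=4,fy=4))
E
```

```text
9.6167 [ 0.52808205 -0.3346922   0.03923799] [0.98017986 0.19810289] 0.027384918871789513 [-0.17922164 -0.81735876 -0.81326823]
```

View pics/sc8.png

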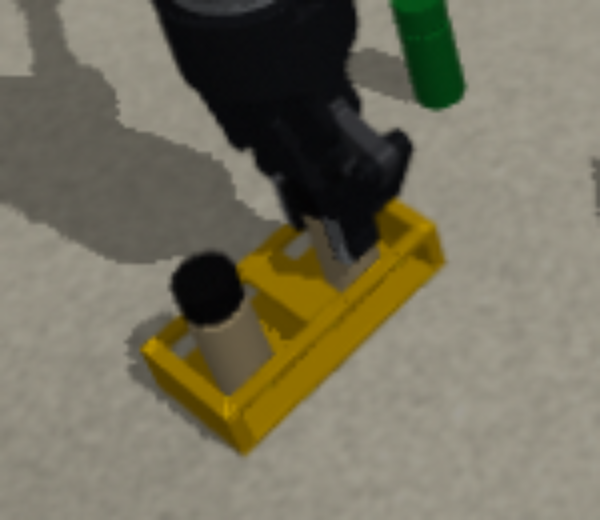

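View pics/w8.png

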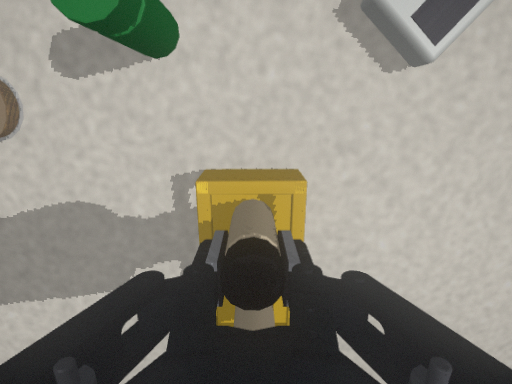

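>>> play_rows:
  commands: [0,0,-0.001,0,0,0,0,0,-0.001,0,0,0]

```text
time: 9.88
eef_pos: [0.5284, -0.335, 0.0388]
eef_rot: [[-0.198, 0.98, 0.0], [0.98, 0.198, -0.008], [-0.008, -0.001, -1.0]]
ft_force: [-0.5, 0.7, 1.5]
width: 0.0273
```

>>> play_rows:
  commands: [0,0,0,0,0,0,0,0,0,0,0,0,0,0,0,0,0,0,0,0,0,0,0,0]
  hand: 110

```text
time: 10.22
eef_pos: [0.5284, -0.3349, 0.0387]
eef_rot: [[-0.198, 0.98, 0.0], [0.98, 0.198, -0.008], [-0.008, -0.001, -1.0]]
ft_force: [-0.7, 0.8, -0.6]
width: 0.0485
```

>>> play_rows:
  commands: [0,0,0.03,0,0,0,0,0,0.07,0,0,0,0,0,0.11,0,0,0,-0.02,0.03,0.14,0,0,0,-0.035,0.06,0.14,0,0,0,-0.05,0.1,0.14,0,0,0,-0.06,0.14,0.14,0,0,0,-0.07,0.18,0.14,0,0,0]

```text
time: 10.88
eef_pos: [0.4574, -0.1538, 0.1791]
eef_rot: [[-0.196, 0.981, 0.001], [0.98, 0.196, -0.009], [-0.009, -0.0, -1.0]]
ft_force: [1.0, 1.4, -0.4]
width: 0.0484
```

```bash
python3 - <<'E'
from h import *
cv2.imwrite('pics/sc9.png',cv2.resize(robot.camera('scene')[:,:,::-1][150:370,50:280],None,fx=3,fy=3))
E
```

```text
(no output)
```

View pics/sc9.png

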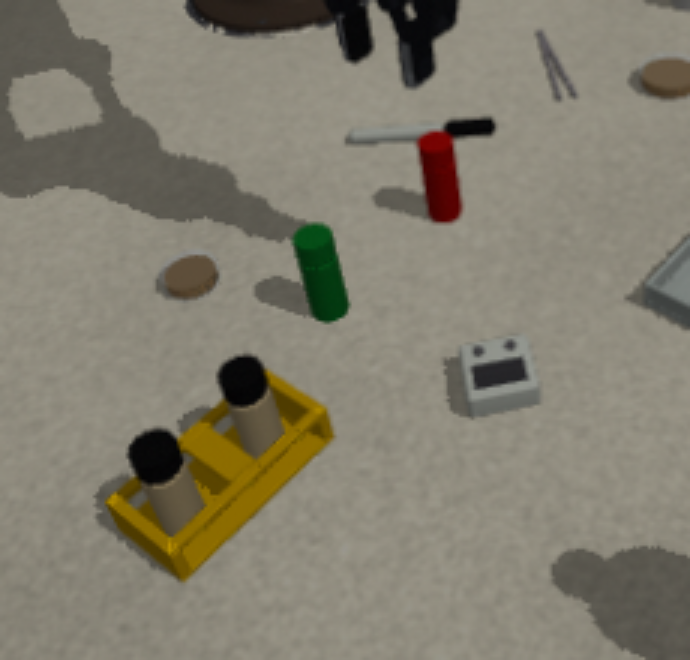

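Both bottles are upright in their bays, at crop (167,480) and (253,405). Next, the pot.

>>> play_rows:
  commands: [-0.01,0.04,0,0,0,0,-0.02,0.08,0,0,0,0,-0.03,0.12,0,0,0,0,-0.04,0.16,0,0,0,0,-0.05,0.2,0,0,0,0,-0.06,0.24,0,0,0,0,-0.07,0.28,0,0,0,0,-0.08,0.32,0,0,0,0]
  hand: 0

```text
time: 11.6
eef_pos: [0.3746, 0.1693, 0.1778]
eef_rot: [[-0.199, 0.98, -0.004], [0.98, 0.199, -0.0], [0.001, -0.004, -1.0]]
ft_force: [0.9, -0.4, -0.2]
width: 0.0854
```

>>> play_rows:
  commands: [-0.01,0.04,0,0,0,0,-0.02,0.08,0,0,0,0,-0.028,0.115,0,0,0,0,-0.028,0.115,0,0,0,0,-0.028,0.115,0,0,0,0]

```text
time: 12.02
eef_pos: [0.346, 0.2858, 0.1779]
eef_rot: [[-0.204, 0.979, -0.004], [0.979, 0.204, -0.001], [0.0, -0.004, -1.0]]
ft_force: [-0.5, 0.0, -0.4]
width: 0.0851
```

```bash
python3 w.py w10
```

```text
12.0167 [0.3460419  0.28581362 0.17788886] [0.97905622 0.2035542 ] 0.08505138188695666 [-0.48549309  0.02268034 -0.43568402]
```

View pics/w10.png

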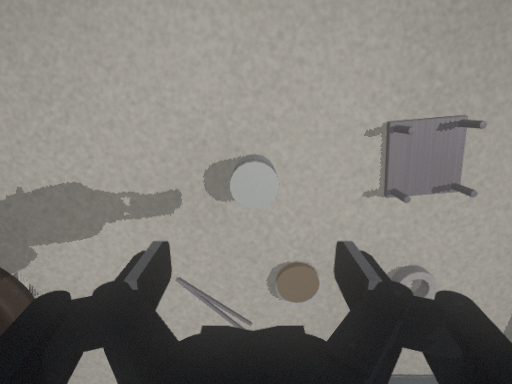

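The wrist view shows the pot lid at (254,184), the stand posts at right and the large dish at (297,282).

```bash
python3 - <<'E'
from h import *
s=np.load('pics/w10.npy',allow_pickle=True).item();im=cv2.imread('pics/w10.png')
crop(im,370,100,130,110,5,'pics/w10s.png'); crop(im,215,145,120,170,4,'pics/w10p.png')
print('pot',onz('wrist',[(254.5,184.5)],.05,s),'dish',onz('wrist',[(297.5,282)],.008,s))
print(proj('wrist',[[.349,.2855,.05],[.433,.1595,.0075]],s))
E
```

```text
pot [[0.34695127 0.28758561 0.05      ]] dish [[0.43042127 0.16054917 0.008     ]]
[[256.07693989 186.87490213]
 [299.16765595 282.80125381]]
```

View pics/w10s.png

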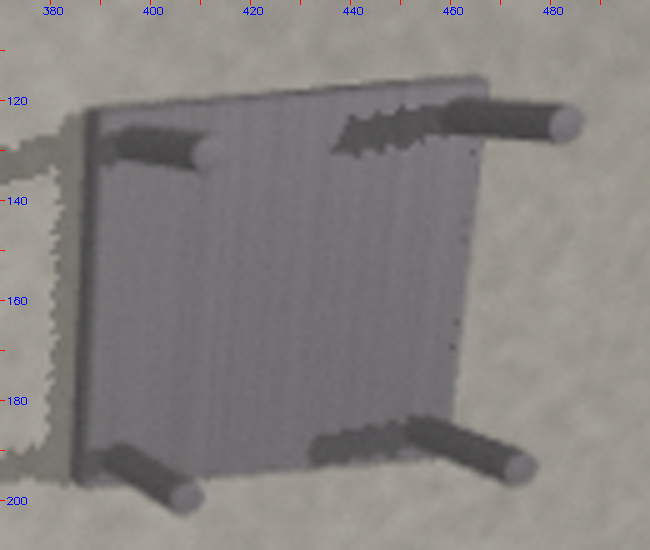

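View pics/w10p.png

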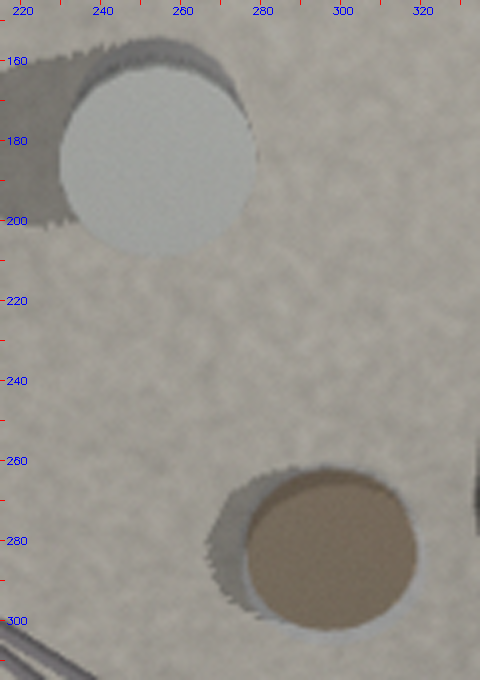

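```bash
python3 - <<'E'
from h import *
s=np.load('pics/w10.npy',allow_pickle=True).item()
P=onz('wrist',[(411,130.5),(482.5,124.5),(473.5,193.5),(407,199)],.04,s);c=P.mean(0);e=np.diff(np.vstack([P,P[:1]]),axis=0)
print(np.round(c,4),'sides',np.round(np.linalg.norm(e,axis=1),4),'ang',np.round(np.degrees(np.arctan2(e[:,1],e[:,0])),1))
E
```

```text
[0.5329 0.347  0.04  ] sides [0.0723 0.072  0.0718 0.0715] ang [  17.   -73.  -163.4  107.4]
```

>>> play_rows:
  commands: [0.001,0.001,-0.04,0,0,0,0.001,0.001,-0.08,0,0,0,0.001,0.001,-0.115,0,0,0,0.001,0.001,-0.14,0,0,0,0.001,0.001,-0.152,0,0,0,0.001,0.001,-0.154,0,0,0,0.001,0.001,-0.154,0,0,0]

```text
time: 12.65
eef_pos: [0.3471, 0.2835, 0.0228]
eef_rot: [[-0.199, 0.98, -0.007], [0.98, 0.199, -0.003], [-0.002, -0.007, -1.0]]
ft_force: [-0.0, 0.2, -0.1]
width: 0.0856
```

>>> play_rows:
  commands: [0,0,0,0,0,0,0,0,0,0,0,0,0,0,0,0,0,0,0,0,0,0,0,0,0,0,0,0,0,0,0,0,0,0,0,0]
  hand: 255

```text
time: 13.15
eef_pos: [0.3483, 0.2839, 0.0243]
eef_rot: [[-0.199, 0.98, -0.004], [0.98, 0.199, -0.002], [-0.001, -0.004, -1.0]]
ft_force: [0.8, -1.7, 6.1]
width: 0.0489
```

```bash
python3 w.py w11;python3 - <<'E'
from h import *
cv2.imwrite('pics/sd11.png',cv2.resize(robot.camera('side')[:,:,::-1][180:340,200:370],None,fx=4,fy=4))
E
```

```text
13.15 [0.34832718 0.28394797 0.02434645] [0.97991899 0.19934952] 0.04887327212133489 [ 0.84770133 -1.72648218  6.06750333]
```

View pics/sd11.png

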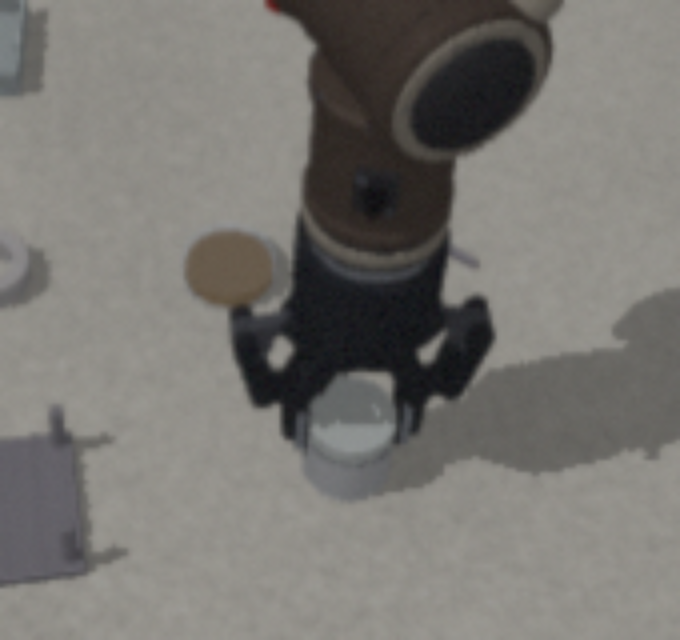

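View pics/w11.png

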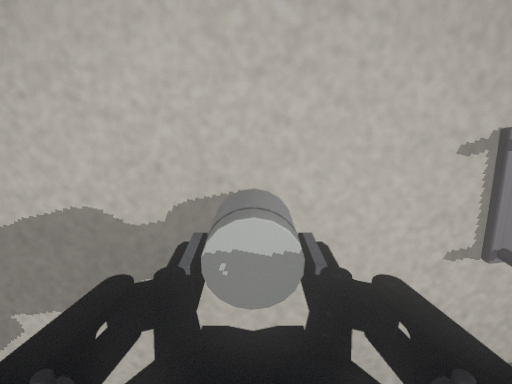

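>>> play_rows:
  commands: [0,0,0.03,0,0,0,0,0,0.07,0,0,0,0.01,-0.01,0.11,0,0,0,0.035,-0.035,0.13,0,0,0,0.062,-0.062,0.13,0,0,0,0.09,-0.09,0.13,0,0,0,0.118,-0.118,0.13,0,0,0,0.146,-0.146,0.13,0,0,0]

```text
time: 13.92
eef_pos: [0.4955, 0.1368, 0.1554]
eef_rot: [[-0.2, 0.98, -0.002], [0.98, 0.2, -0.002], [-0.001, -0.002, -1.0]]
ft_force: [0.7, 0.2, 0.2]
width: 0.0489
```

>>> play_rows:
  commands: [0.028,-0.028,0,0,0,0,0.056,-0.056,0,0,0,0,0.084,-0.084,0,0,0,0,0.112,-0.112,0,0,0,0,0.14,-0.14,0,0,0,0,0.154,-0.153,0,0,0,0,0.154,-0.153,0,0,0,0,0.154,-0.153,0,0,0,0]

```text
time: 14.58
eef_pos: [0.6498, -0.017, 0.1554]
eef_rot: [[-0.198, 0.98, -0.002], [0.98, 0.198, -0.001], [-0.001, -0.002, -1.0]]
ft_force: [0.6, -0.5, -1.3]
width: 0.0492
```

```bash
python3 w.py w12
```

```text
14.5833 [ 0.6497764  -0.01698293  0.15536926] [0.98014019 0.19829169] 0.04915521392786142 [ 0.62302493 -0.47404799 -1.28237609]
```

View pics/w12.png

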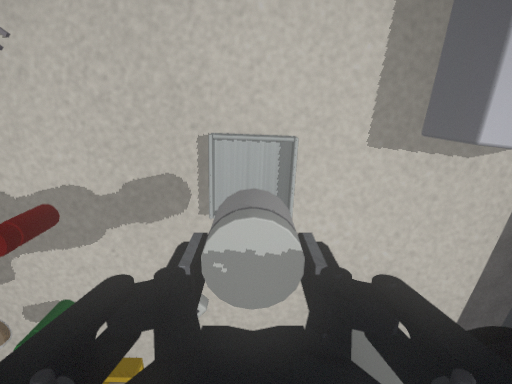

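```bash
python3 - <<'E'
from h import *
s=np.load('pics/w12.npy',allow_pickle=True).item()
P=onz('wrist',[(209.5,133.5),(296.5,136)],.022,s);print(P);e=P[1]-P[0];L=np.linalg.norm(e);u=e/L;print(L,np.degrees(np.arctan2(u[1],u[0])),P.mean(0)+.044*np.array([u[1],-u[0],0]))
E
```

```text
[[0.59829786 0.02475402 0.022     ]
 [0.68145768 0.03907518 0.022     ]]
0.08438395205331925 9.771201608337764 [ 0.6473452  -0.01144711  0.022     ]
```

>>> play_rows:
  commands: [-0.002,0.001,-0.03,0,0,0,-0.002,0.001,-0.065,0,0,0,-0.002,0.001,-0.09,0,0,0,-0.002,0.001,-0.105,0,0,0,-0.002,0.001,-0.115,0,0,0,-0.002,0.001,-0.12,0,0,0,-0.002,0.001,-0.122,0,0,0]

```text
time: 15.22
eef_pos: [0.6468, -0.0144, 0.0331]
eef_rot: [[-0.2, 0.98, -0.003], [0.98, 0.2, -0.001], [-0.0, -0.003, -1.0]]
ft_force: [0.5, -0.7, 0.3]
width: 0.0489
```

Tray centre confirmed at (0.647,−0.011). Lowering the last 4–5 mm.

>>> play_rows:
  commands: [0,0,-0.002,0,0,0,0,0,-0.003,0,0,0,0,0,-0.004,0,0,0,0,0,-0.005,0,0,0,0,0,-0.005,0,0,0]

```text
time: 15.63
eef_pos: [0.6473, -0.0145, 0.0287]
eef_rot: [[-0.2, 0.98, -0.002], [0.98, 0.2, -0.001], [-0.0, -0.002, -1.0]]
ft_force: [-0.6, 0.6, -0.5]
width: 0.0492
```

```bash
python3 - <<'E'
from h import *
cv2.imwrite('pics/sd13.png',cv2.resize(robot.camera('side')[:,:,::-1][130:250,130:280],None,fx=4,fy=4))
E
```

```text
(no output)
```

View pics/sd13.png

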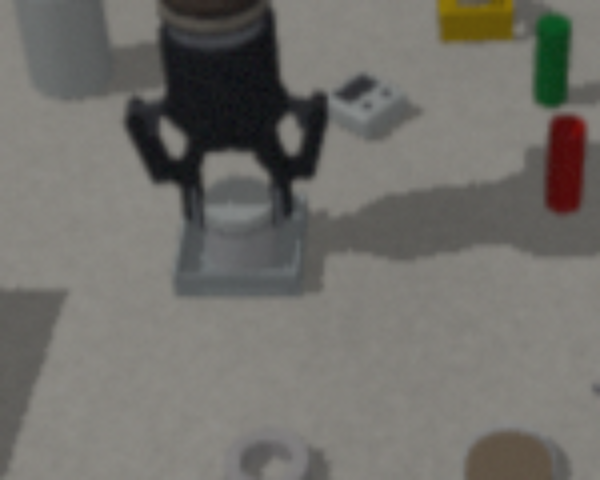

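>>> play_rows:
  commands: [0,0,-0.001,0,0,0,0,0,-0.001,0,0,0]

```text
time: 15.85
eef_pos: [0.6472, -0.0145, 0.0284]
eef_rot: [[-0.2, 0.98, -0.003], [0.98, 0.2, -0.001], [-0.0, -0.003, -1.0]]
ft_force: [-1.3, 0.6, 4.6]
width: 0.049
```

>>> play_rows:
  commands: [0,0,0,0,0,0,0,0,0,0,0,0,0,0,0,0,0,0,0,0,0,0,0,0]
  hand: 50

```text
time: 16.18
eef_pos: [0.6472, -0.0145, 0.0283]
eef_rot: [[-0.2, 0.98, -0.003], [0.98, 0.2, -0.001], [-0.0, -0.003, -1.0]]
ft_force: [0.8, -0.1, -0.1]
width: 0.0689
```

>>> play_rows:
  commands: [0,0,0.03,0,0,0,0,0,0.07,0,0,0,0,0,0.11,0,0,0,-0.03,0.02,0.13,0,0,0,-0.062,0.045,0.14,0,0,0,-0.095,0.07,0.14,0,0,0,-0.125,0.095,0.14,0,0,0,-0.155,0.12,0.14,0,0,0]

```text
time: 16.85
eef_pos: [0.4908, 0.1063, 0.1686]
eef_rot: [[-0.199, 0.98, -0.002], [0.98, 0.199, -0.001], [-0.0, -0.002, -1.0]]
ft_force: [1.1, 0.5, 1.0]
width: 0.0687
```

>>> play_rows:
  commands: [-0.03,0.025,0,0,0,3,-0.06,0.05,0,0,0,5,-0.06,0.052,0,0,0,5,-0.06,0.052,0,0,0,5,-0.06,0.052,0,0,0,5]
  hand: 0

```text
time: 17.27
eef_pos: [0.4315, 0.1584, 0.169]
eef_rot: [[-0.285, 0.959, 0.0], [0.959, 0.285, -0.001], [-0.001, 0.0, -1.0]]
ft_force: [-0.4, -1.3, 0.1]
width: 0.0852
```

```bash
python3 w.py w14;python3 - <<'E'
from h import *
cv2.imwrite('pics/sd14.png',cv2.resize(robot.camera('side')[:,:,::-1][130:330,130:330],None,fx=3,fy=3))
E
```

```text
17.2667 [0.43152555 0.15841317 0.1690091 ] [0.95862064 0.28468659] 0.08521889283616844 [-0.39167319 -1.27185647  0.10093892]
```

View pics/sd14.png

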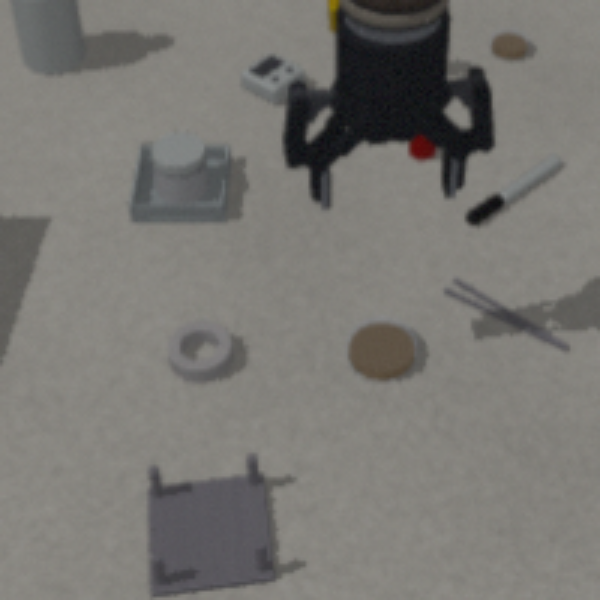

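View pics/w14.png

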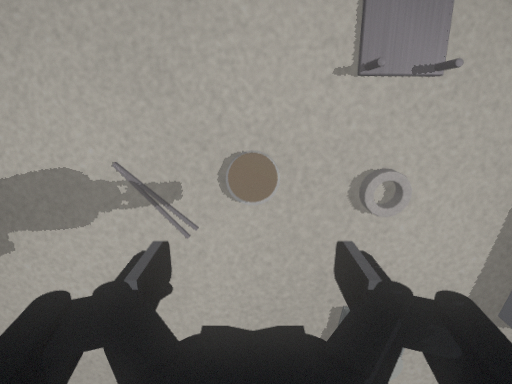

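The pot is upright in the tray. The large dish is at wrist (252,177), with a tweezers tip at (197,230) to check for finger clearance.

```bash
python3 - <<'E'
from h import *
s=np.load('pics/w14.npy',allow_pickle=True).item();im=cv2.imread('pics/w14.png')
x0,y0=215,140;h=cv2.cvtColor(im[y0:215,x0:290],cv2.COLOR_BGR2HSV);m=cv2.inRange(h,(5,70,40),(22,255,200))
c=max(cv2.findContours(m,0,2)[0],key=cv2.contourArea);e=cv2.fitEllipse(c);p=(e[0][0]+x0,e[0][1]+y0);print(p,e[1])
P=onz('wrist',[p],.008,s)[0];print(P)
T=onz('wrist',[(197,229),(190,236),(365,215),(385,192)],.005,s);R=s['eef_rot']
print('rel dish in tool xy',np.round((T-P)@R[:,:2],3))
crop(im,205,130,100,90,6,'pics/w14c.png')
E
```

```text
Traceback (most recent call last):
ValueError: max() iterable argument is empty
```

```bash
python3 - <<'E'
from h import *
s=np.load('pics/w14.npy',allow_pickle=True).item();im=cv2.imread('pics/w14.png')
x0,y0=215,140;h=cv2.cvtColor(im[y0:215,x0:290],cv2.COLOR_BGR2HSV);print(h[37,37],h[5,5]);m=cv2.inRange(h,(5,48,40),(25,255,200))
m=cv2.morphologyEx(m,2,np.ones((3,3),'uint8'))
c=max(cv2.findContours(m,0,2)[0],key=cv2.contourArea);e=cv2.fitEllipse(c);p=(e[0][0]+x0,e[0][1]+y0);print(p,e[1])
P=onz('wrist',[p],.008,s)[0];print(P)
T=onz('wrist',[(197,229),(190,236),(360,200),(385,192)],.005,s);R=s['eef_rot']
print('rel dish in tool xy',np.round((T-P)@R[:,:2],3))
crop(im,205,130,100,90,6,'pics/w14c.png')
E
```

```text
[ 15  60 119] [ 19  17 161]
(252.16309356689453, 176.89562225341797) (47.37785339355469, 47.70945739746094)
[0.43062682 0.15953441 0.008     ]
rel dish in tool xy [[-0.064 -0.066]
 [-0.073 -0.075]
 [-0.028  0.125]
 [-0.019  0.153]]
```

View pics/w14c.png

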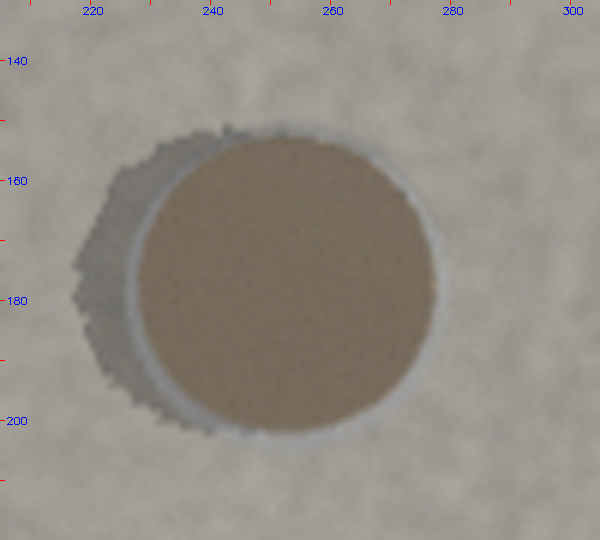

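>>> play_rows:
  commands: [0,0.002,-0.04,0,0,0,0,0.002,-0.08,0,0,0,0,0.002,-0.115,0,0,0,0,0.002,-0.14,0,0,0,0,0.002,-0.155,0,0,0,0,0.002,-0.163,0,0,0,0,0.002,-0.164,0,0,0,0,0.002,-0.164,0,0,0]

```text
time: 18.03
eef_pos: [0.4331, 0.1593, 0.0049]
eef_rot: [[-0.282, 0.96, -0.0], [0.96, 0.282, -0.001], [-0.001, -0.0, -1.0]]
ft_force: [0.1, -0.1, 0.0]
width: 0.0851
```

```bash
python3 w.py w15;python3 - <<'E'
from h import *
cv2.imwrite('pics/sd15.png',cv2.resize(robot.camera('side')[:,:,::-1][180:290,190:320],None,fx=5,fy=5))
E
```

```text
18.0333 [0.43306516 0.15930584 0.00485951] [0.95954312 0.28156146] 0.08505350033816707 [ 0.1255879  -0.06081429  0.00522432]
```

View pics/sd15.png

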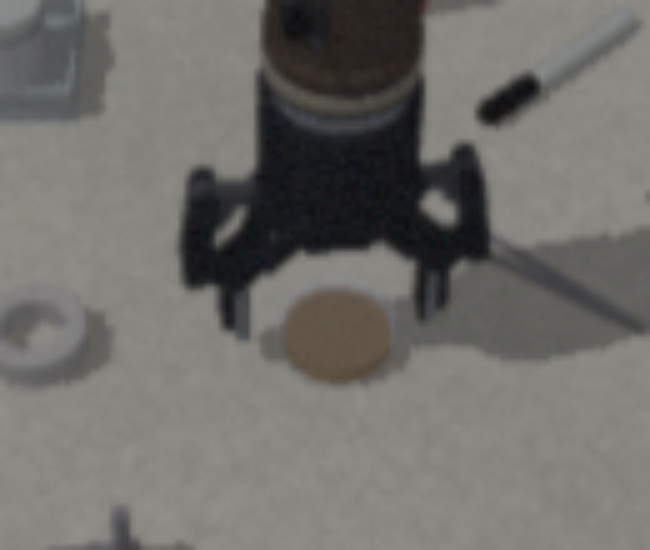

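View pics/w15.png

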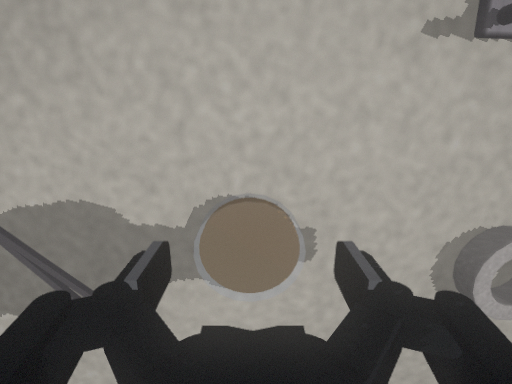

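```bash
python3 - <<'E'
from h import *
s=np.load('pics/w15.npy',allow_pickle=True).item();im=cv2.imread('pics/w15.png')
x0,y0=180,180;h=cv2.cvtColor(im[y0:310,x0:320],cv2.COLOR_BGR2HSV);m=cv2.inRange(h,(5,48,40),(25,255,200))
m=cv2.morphologyEx(m,2,np.ones((3,3),'uint8'))
c=max(cv2.findContours(m,0,2)[0],key=cv2.contourArea);e=cv2.fitEllipse(c);p=(e[0][0]+x0,e[0][1]+y0);print(p,e[1])
R=s['eef_rot'];o=s['eef_pos']
for z in(.004,.008,.012):
    P=onz('wrist',[p],z,s)[0];print(P,'tool',(P-o)@R)
for r in (0.006,.009,.013): print(r,proj('wrist',[o+R@[x,y,-r] for x in(-.011,.011) for y in(-.0425,.0425)],s).round(0).tolist())
E
```

```text
(248.96920013427734, 245.2659454345703) (93.99614715576172, 98.26065063476562)
[0.4309058  0.15845462 0.004     ] tool [-0.00020824 -0.00231134  0.00086053]
[0.4303785  0.16044954 0.008     ] tool [ 0.0018519  -0.00225715 -0.0031408 ]
[0.4298512  0.16244446 0.012     ] tool [ 0.00391204 -0.00220297 -0.00714213]
0.006 [[177.0, 268.0], [329.0, 268.0], [173.0, 232.0], [333.0, 232.0]]
0.009 [[175.0, 271.0], [331.0, 271.0], [172.0, 235.0], [334.0, 234.0]]
0.013 [[173.0, 276.0], [333.0, 275.0], [170.0, 238.0], [337.0, 238.0]]
```

>>> play_rows:
  commands: [-0.002,0.002,-0.003,0,0,0,-0.002,0.002,-0.006,0,0,0,-0.002,0.002,-0.007,0,0,0,-0.002,0.002,-0.007,0,0,0]

```text
time: 18.47
eef_pos: [0.4319, 0.162, -0.0008]
eef_rot: [[-0.283, 0.959, 0.003], [0.959, 0.283, 0.0], [-0.001, 0.003, -1.0]]
ft_force: [-0.2, 0.4, -0.5]
width: 0.0855
```

>>> play_rows:
  commands: [0,0,0,0,0,0,0,0,0,0,0,0,0,0,0,0,0,0,0,0,0,0,0,0,0,0,0,0,0,0]
  hand: 255
  force: 20

```text
time: 18.88
eef_pos: [0.4319, 0.1621, -0.0004]
eef_rot: [[-0.282, 0.959, 0.003], [0.959, 0.282, 0.0], [-0.001, 0.003, -1.0]]
ft_force: [-1.9, -0.7, 5.1]
width: 0.0585
```

```bash
python3 w.py w16;python3 - <<'E'
from h import *
cv2.imwrite('pics/sd16.png',cv2.resize(robot.camera('side')[:,:,::-1][180:290,190:320],None,fx=5,fy=5))
E
```

```text
18.8833 [ 4.31900709e-01  1.62059648e-01 -3.79206563e-04] [0.95926768 0.28248733] 0.05853422360652108 [-1.94153832 -0.69537686  5.05948959]
```

View pics/sd16.png

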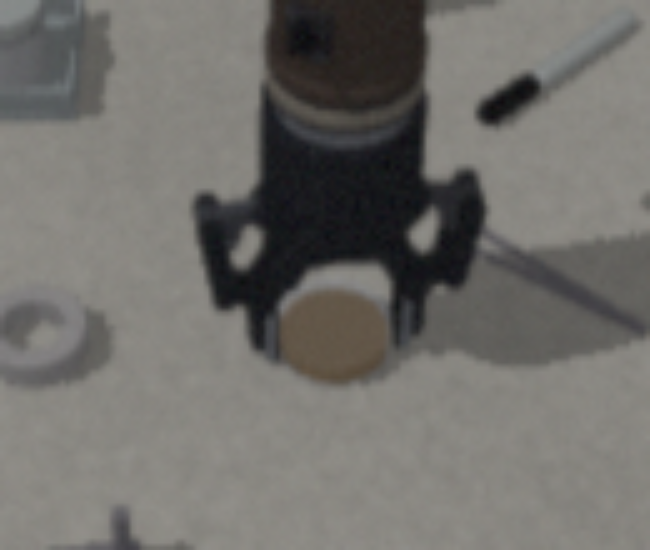

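View pics/w16.png

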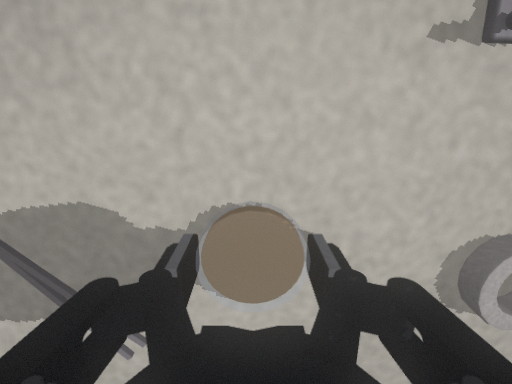

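Gripped at 58.5 mm. A gentle lift first, with a check.

>>> play_rows:
  commands: [0,0,0.005,0,0,0,0,0,0.015,0,0,0,0,0,0.03,0,0,0,0,0,0.05,0,0,0,0,0,0.08,0,0,0,0,0,0.1,0,0,0,0,0,0.1,0,0,0]
  force: 35

```text
time: 19.57
eef_pos: [0.4359, 0.1632, 0.1045]
eef_rot: [[-0.283, 0.959, 0.012], [0.959, 0.283, 0.003], [-0.001, 0.013, -1.0]]
ft_force: [1.0, 0.4, -0.5]
width: 0.0583
```

```bash
python3 w.py w17;python3 - <<'E'
from h import *
cv2.imwrite('pics/sd17.png',cv2.resize(robot.camera('side')[:,:,::-1][130:290,170:330],None,fx=4,fy=4))
E
```

```text
19.5667 [0.43589584 0.16316455 0.10445765] [0.95916205 0.28257518] 0.05828607655182999 [ 1.04061129  0.38135848 -0.54098259]
```

View pics/sd17.png

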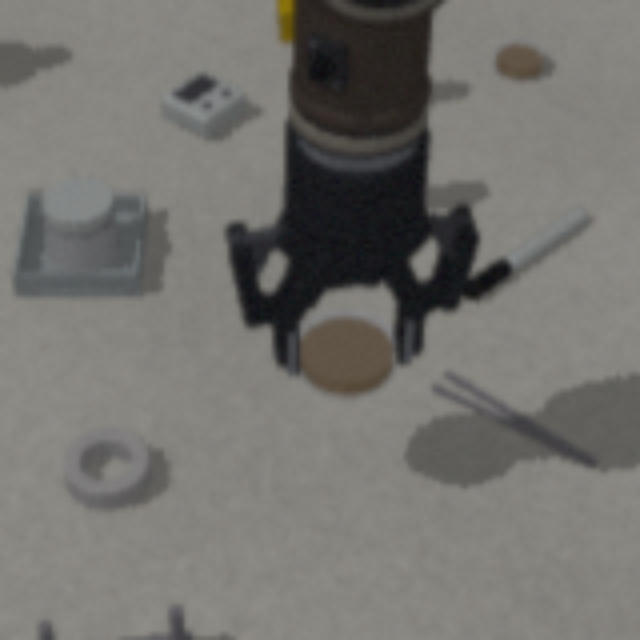

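View pics/w17.png

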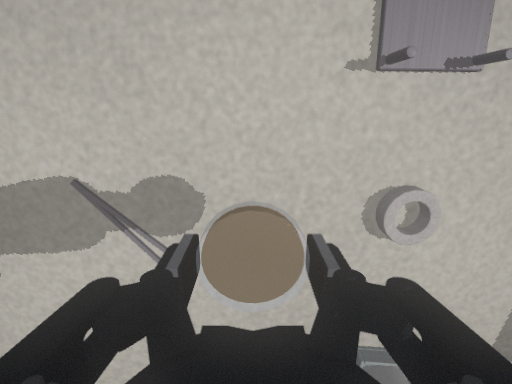

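>>> play_rows:
  commands: [0.015,0.03,0,0,0.7,0,0.032,0.06,0,0,0.7,0,0.05,0.095,0,0,0.7,0,0.067,0.13,0,0,0.7,0,0.083,0.16,0,0,0.7,0,0.097,0.185,0,0,0.7,0,0.097,0.185,0,0,0.7,0,0.097,0.185,0,0,0.7,0]

```text
time: 20.33
eef_pos: [0.5288, 0.3478, 0.0985]
eef_rot: [[-0.284, 0.959, -0.01], [0.959, 0.284, -0.001], [0.002, -0.009, -1.0]]
ft_force: [-0.5, -0.4, -1.8]
width: 0.0587
```

```bash
python3 w.py w18
```

```text
20.3333 [0.52884354 0.34776222 0.09851957] [0.95871196 0.28422196] 0.05872556672217445 [-0.50060059 -0.4152116  -1.80494145]
```

View pics/w18.png

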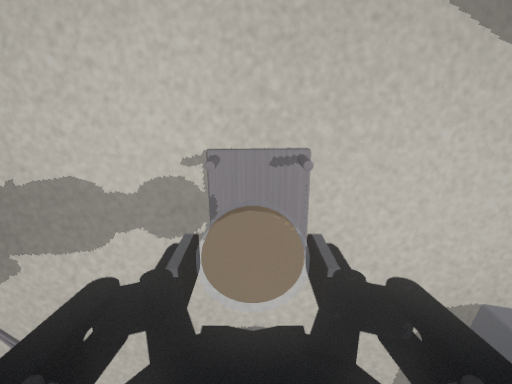

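```bash
python3 - <<'E'
from h import *
s=np.load('pics/w18.npy',allow_pickle=True).item();im=cv2.imread('pics/w18.png')
crop(im,180,135,150,50,5,'pics/w18c.png')
P=onz('wrist',[(210.5,166),(308.5,166)],.04,s);e=P[1]-P[0];L=np.linalg.norm(e);u=e/L;print(L,np.degrees(np.arctan2(u[1],u[0])),P.mean(0)+.036*np.array([u[1],-u[0],0]))
p=onz('wrist',[(206.5,149),(310,149)],.008,s);e=p[1]-p[0];L=np.linalg.norm(e);u=e/L;print(L,np.degrees(np.arctan2(u[1],u[0])),p.mean(0)+.044*np.array([u[1],-u[0],0]))
E
```

```text
0.07146312606276305 16.569339856034397 [0.53350548 0.34717988 0.04      ]
0.08600679979981266 16.54017661539974 [0.53288269 0.34708232 0.008     ]
```

View pics/w18c.png

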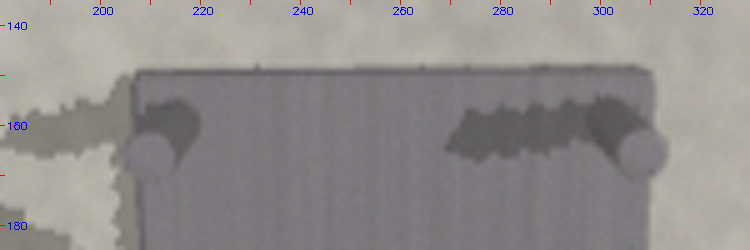

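>>> play_rows:
  commands: [0.004,0.001,-0.01,0,-0.5,0,0.004,0.001,-0.03,0,-0.5,0,0.004,0.001,-0.05,0,-0.5,0,0.004,0.001,-0.065,0,-0.5,0,0.004,0.001,-0.075,0,-0.5,0,0.004,0.001,-0.08,0,-0.5,0,0.004,0.001,-0.08,0,-0.5,0]

```text
time: 20.97
eef_pos: [0.5308, 0.3464, 0.0166]
eef_rot: [[-0.283, 0.959, -0.005], [0.959, 0.283, -0.003], [-0.002, -0.006, -1.0]]
ft_force: [-0.4, -0.1, -0.5]
width: 0.0584
```

```bash
python3 w.py w19;python3 - <<'E'
from h import *
cv2.imwrite('pics/sd19.png',cv2.resize(robot.camera('side')[:,:,::-1][230:350,140:290],None,fx=5,fy=5))
E
```

```text
20.9667 [0.5308232  0.34636035 0.01660611] [0.95914721 0.28285204] 0.058365337952068296 [-0.35268874 -0.10267369 -0.4906943 ]
```

View pics/sd19.png

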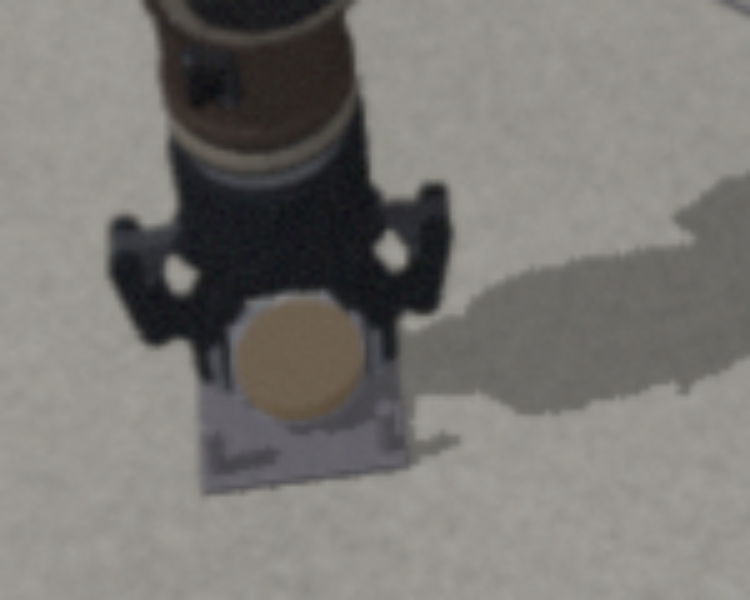

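>>> play_rows:
  commands: [0.001,0.002,-0.002,0,-0.3,0,0.001,0.002,-0.004,0,-0.3,0,0.001,0.002,-0.006,0,-0.3,0,0.001,0.002,-0.008,0,-0.3,0,0.001,0.002,-0.009,0,-0.3,0,0.001,0.002,-0.009,0,-0.3,0]

```text
time: 21.57
eef_pos: [0.5332, 0.3494, 0.0095]
eef_rot: [[-0.283, 0.959, 0.003], [0.959, 0.283, -0.002], [-0.003, 0.003, -1.0]]
ft_force: [-1.4, -0.2, 0.4]
width: 0.0584
```

>>> play_rows:
  commands: [0,-0.001,-0.001,0,0,0,0,-0.001,-0.002,0,0,0,0,-0.001,-0.002,0,0,0]

```text
time: 21.82
eef_pos: [0.5333, 0.3483, 0.0079]
eef_rot: [[-0.283, 0.959, 0.003], [0.959, 0.283, -0.002], [-0.003, 0.003, -1.0]]
ft_force: [-1.6, -1.4, 3.4]
width: 0.0583
```

```bash
python3 w.py w20
```

```text
21.8167 [0.53330832 0.34831631 0.00791528] [0.95906024 0.28319044] 0.058329589792725754 [-1.64874132 -1.42517937  3.35382203]
```

View pics/w20.png

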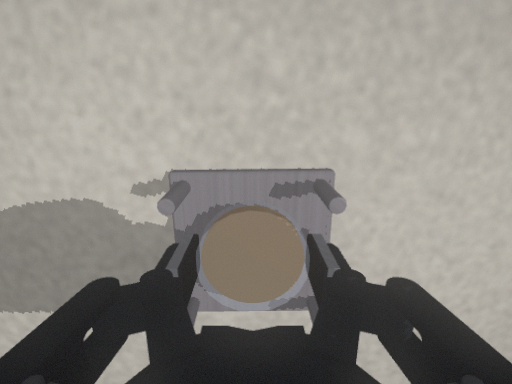

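The dish touches the plate (3.4 N) and sits centred between the posts. Releasing, then heading for the small dish.

>>> play_rows:
  commands: [0,0,0,0,0,0,0,0,0,0,0,0,0,0,0,0,0,0,0,0,0,0,0,0]
  hand: 0

```text
time: 22.2
eef_pos: [0.5333, 0.3483, 0.0078]
eef_rot: [[-0.283, 0.959, 0.003], [0.959, 0.283, -0.002], [-0.003, 0.003, -1.0]]
ft_force: [0.3, 0.3, 0.6]
width: 0.0852
```

>>> play_rows:
  commands: [0,0,0.03,0,0,0,0,0,0.07,0,0,0,0,0,0.11,0,0,0,-0.005,-0.025,0.14,0,0,0,-0.015,-0.065,0.15,0,0,0,-0.025,-0.105,0.15,0,0,0,-0.037,-0.145,0.15,0,0,0,-0.048,-0.185,0.15,0,0,0]

```text
time: 22.87
eef_pos: [0.4847, 0.1622, 0.1583]
eef_rot: [[-0.284, 0.959, 0.005], [0.959, 0.284, -0.002], [-0.003, 0.004, -1.0]]
ft_force: [0.6, -0.2, 0.2]
width: 0.0851
```

```bash
python3 - <<'E'
from h import *
cv2.imwrite('pics/sd21.png',cv2.resize(robot.camera('side')[:,:,::-1][240:340,140:290],None,fx=5,fy=5))
E
```

```text
(no output)
```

View pics/sd21.png

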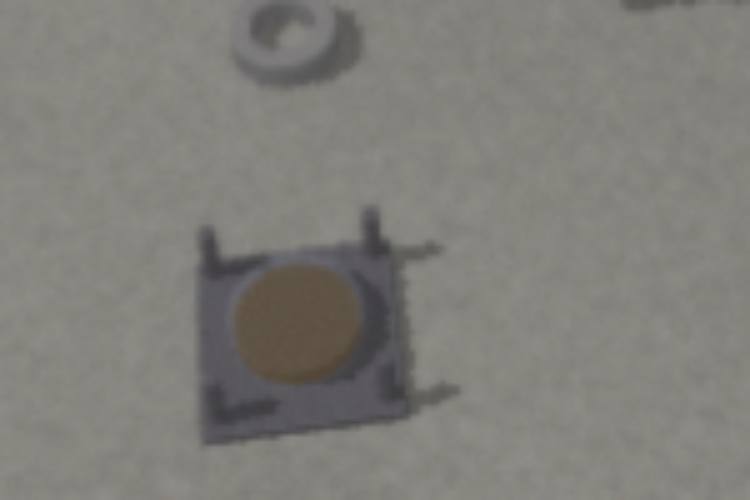

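The large dish lies flat in the middle of the stand. Next, the small dish.

>>> play_rows:
  commands: [-0.01,-0.038,0,0,0,0,-0.021,-0.076,0,0,0,0,-0.032,-0.114,0,0,0,0,-0.043,-0.152,0,0,0,0,-0.054,-0.19,0,0,0,0,-0.066,-0.228,0,0,0,0,-0.078,-0.266,0,0,0,0,-0.09,-0.304,0,0,0,0]
  hand: 50

```text
time: 23.58
eef_pos: [0.3903, -0.1501, 0.157]
eef_rot: [[-0.282, 0.959, -0.001], [0.959, 0.282, -0.009], [-0.008, -0.004, -1.0]]
ft_force: [0.3, 0.4, 0.4]
width: 0.0687
```

>>> play_rows:
  commands: [-0.012,-0.04,0,0,0,0,-0.024,-0.08,0,0,0,0,-0.036,-0.12,0,0,0,0,-0.044,-0.149,0,0,0,0,-0.044,-0.149,0,0,0,0,-0.044,-0.149,0,0,0,0]

```text
time: 24.08
eef_pos: [0.3459, -0.3006, 0.1571]
eef_rot: [[-0.278, 0.96, -0.001], [0.96, 0.278, -0.009], [-0.008, -0.003, -1.0]]
ft_force: [-0.1, 0.7, 0.2]
width: 0.0692
```

```bash
cat > d.py <<'E'
import sys
from h import *
n=sys.argv[1];x0,y0,x1,y1=map(int,sys.argv[2:6]);zs=[float(v) for v in sys.argv[6:]]
s=np.load(f'pics/{n}.npy',allow_pickle=True).item();im=cv2.imread(f'pics/{n}.png')
h=cv2.cvtColor(im[y0:y1,x0:x1],cv2.COLOR_BGR2HSV);m=cv2.inRange(h,(5,48,40),(25,255,200))
m=cv2.morphologyEx(m,2,np.ones((3,3),'uint8'))
c=max(cv2.findContours(m,0,2)[0],key=cv2.contourArea);e=cv2.fitEllipse(c);p=(e[0][0]+x0,e[0][1]+y0);print(p,e[1])
R=s['eef_rot'];o=s['eef_pos']
for z in zs:
    P=onz('wrist',[p],z,s)[0];print(P,'tool',(P-o)@R,'world shift',P-o)
E
python3 w.py w22; python3 d.py w22 210 130 300 225 .004 .007 .01
```

```text
24.0833 [ 0.34592007 -0.30056317  0.15709561] [0.96044694 0.27844146] 0.06917175668340482 [-0.09991134  0.69239569  0.2115086 ]
(257.63651275634766, 173.00563049316406) (34.7425651550293, 35.03707504272461)
[ 0.34878338 -0.29311796  0.004     ] tool [0.00764712 0.00535429 0.15301879] world shift [ 0.00286331  0.00744521 -0.15309561]
[ 0.34854341 -0.2924616   0.007     ] tool [0.00831896 0.00529616 0.15001319] world shift [ 0.00262334  0.00810157 -0.15009561]
[ 0.34830344 -0.29180524  0.01      ] tool [0.0089908  0.00523803 0.14700758] world shift [ 0.00238337  0.00875793 -0.14709561]
```

View pics/w22.png

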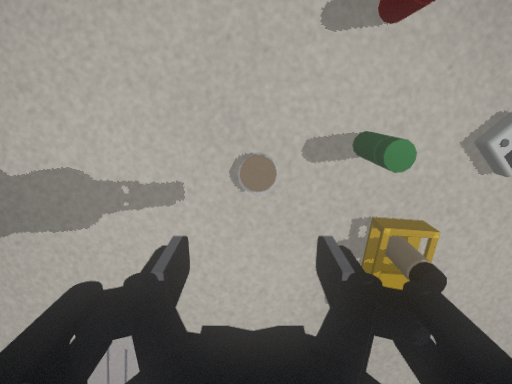

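>>> play_rows:
  commands: [0.002,0.008,-0.03,0,0,0,0.002,0.008,-0.07,0,0,0,0.002,0.008,-0.105,0,0,0,0.002,0.008,-0.13,0,0,0,0.002,0.008,-0.145,0,0,0,0.002,0.008,-0.147,0,0,0,0.002,0.008,-0.147,0,0,0]

```text
time: 24.72
eef_pos: [0.3476, -0.2888, 0.0088]
eef_rot: [[-0.282, 0.959, -0.004], [0.959, 0.282, -0.005], [-0.004, -0.005, -1.0]]
ft_force: [-0.8, -0.0, -0.4]
width: 0.0689
```

```bash
python3 w.py w23; python3 d.py w23 190 180 320 320 .004 .007 .01
```

```text
24.7167 [ 0.34758418 -0.28880619  0.00881122] [0.95929633 0.28235115] 0.06887157641572726 [-0.82934156 -0.02939006 -0.44172514]
(252.6824493408203, 249.1297607421875) (65.37200927734375, 66.74689483642578)
[ 0.34871334 -0.29346008  0.004     ] tool [-0.00476378 -0.0002052   0.00483175] world shift [ 0.00112916 -0.00465389 -0.00481122]
[ 0.34827058 -0.29191085  0.007     ] tool [-0.00316475 -0.00020849  0.00182521] world shift [ 0.0006864  -0.00310465 -0.00181122]
[ 0.34782782 -0.29036161  0.01      ] tool [-0.00156573 -0.00021178 -0.00118132] world shift [ 0.00024364 -0.00155542  0.00118878]
```

View pics/w23.png

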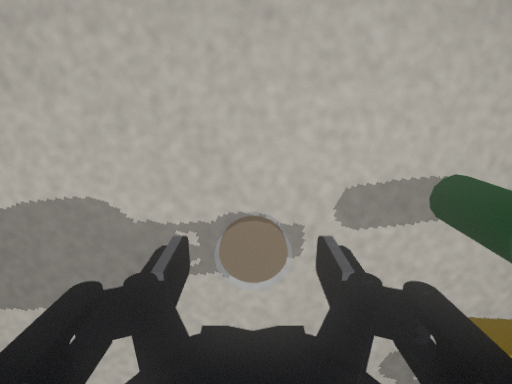

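Offset is only about −2.5 mm in y. Lowering to z≈0.002 and gripping.

>>> play_rows:
  commands: [0.001,-0.002,-0.004,0,0,0,0.001,-0.002,-0.006,0,0,0,0.001,-0.002,-0.007,0,0,0,0.001,-0.002,-0.007,0,0,0]

```text
time: 25.1
eef_pos: [0.3499, -0.2924, 0.0035]
eef_rot: [[-0.282, 0.959, -0.001], [0.959, 0.282, -0.008], [-0.008, -0.003, -1.0]]
ft_force: [-0.1, -0.3, -0.0]
width: 0.0686
```

>>> play_rows:
  commands: [0,0,0,0,0,0,0,0,0,0,0,0,0,0,0,0,0,0,0,0,0,0,0,0,0,0,0,0,0,0]
  hand: 255
  force: 25

```text
time: 25.52
eef_pos: [0.3502, -0.2928, 0.0042]
eef_rot: [[-0.282, 0.959, -0.001], [0.959, 0.282, -0.009], [-0.008, -0.003, -1.0]]
ft_force: [-0.8, 0.5, 6.1]
width: 0.0424
```

```bash
python3 w.py w24; python3 d.py w24 190 180 320 320 .004 .007 .01
```

```text
25.5167 [ 0.3501613  -0.29279481  0.00415937] [0.95944533 0.28187788] 0.04243025371009935 [-0.75969797  0.45513387  6.07864517]
(252.26868057250977, 245.8274688720703) (68.083984375, 69.33386993408203)
[ 0.34979401 -0.29311751  0.004     ] tool [-0.00020473 -0.00044287  0.00016246] world shift [-0.00036729 -0.0003227  -0.00015937]
[ 0.34935796 -0.29159478  0.007     ] tool [ 0.00135405 -0.00044126 -0.00285068] world shift [-0.00080334  0.00120003  0.00284063]
[ 0.34892192 -0.29007205  0.01      ] tool [ 0.00291284 -0.00043966 -0.00586383] world shift [-0.00123938  0.00272276  0.00584063]
```

View pics/w24.png

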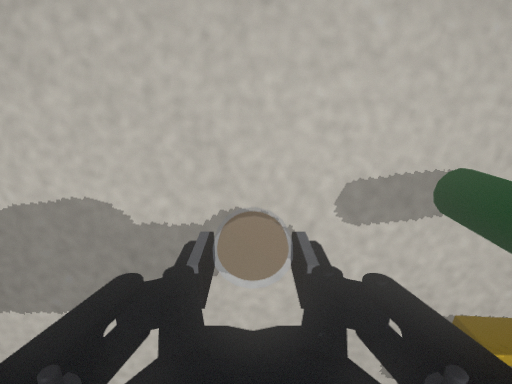

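>>> play_rows:
  commands: [0,0,0.005,0,0,0,0,0,0.015,0,0,0,0,0,0.03,0,0,0,0,0,0.06,0,0,0,0,0,0.1,0,0,0,0,0,0.13,0,0,0,0,0,0.13,0,0,0]
  force: 35

```text
time: 26.15
eef_pos: [0.3542, -0.2967, 0.1413]
eef_rot: [[-0.282, 0.959, 0.009], [0.959, 0.282, -0.019], [-0.021, 0.004, -1.0]]
ft_force: [1.2, -0.9, -0.2]
width: 0.0423
```

```bash
python3 w.py w25;python3 - <<'E'
from h import *
cv2.imwrite('pics/sd25.png',cv2.resize(robot.camera('scene')[:,:,::-1][150:290,50:250],None,fx=4,fy=4))
E
```

```text
26.15 [ 0.3541605  -0.2967287   0.14128033] [0.95942565 0.2819373 ] 0.042342174658858645 [ 1.22335544 -0.89487559 -0.16260276]
```

View pics/sd25.png

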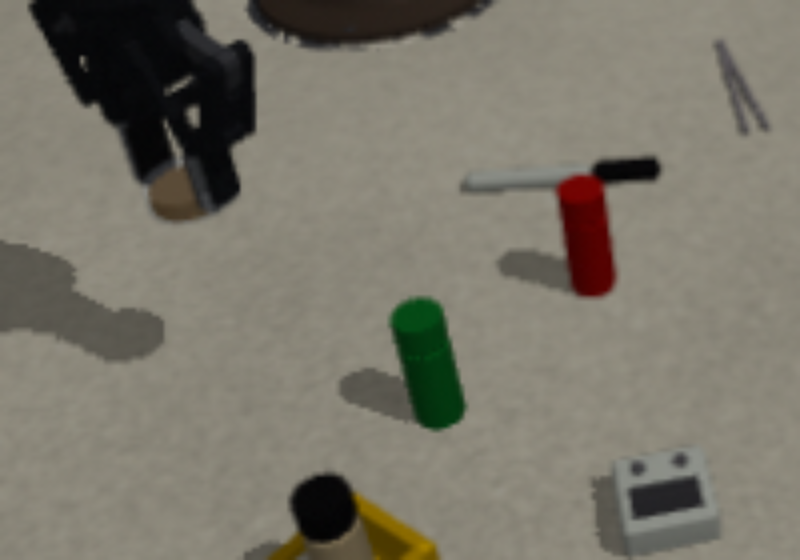

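View pics/w25.png

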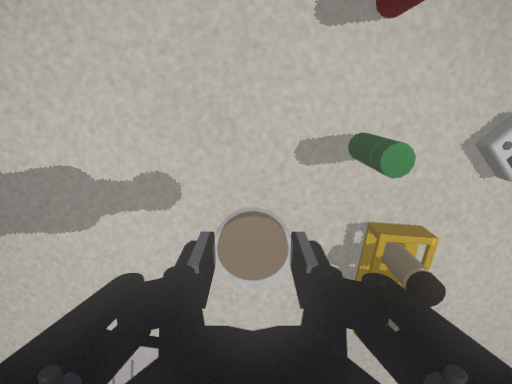

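>>> play_rows:
  commands: [0.008,0.03,0,1,0.5,0,0.018,0.065,0,1,0.5,0,0.028,0.1,0,1,0.5,0,0.038,0.137,0,1,0.5,0,0.049,0.174,0,1,0.5,0,0.059,0.211,0,1,0.5,0,0.069,0.248,0,1,0.5,0,0.079,0.285,0,1,0.5,0]

```text
time: 26.92
eef_pos: [0.4284, -0.0068, 0.1345]
eef_rot: [[-0.282, 0.959, -0.01], [0.959, 0.282, 0.006], [0.008, -0.008, -1.0]]
ft_force: [-0.0, -0.8, 0.4]
width: 0.042
```

>>> play_rows:
  commands: [0.01,0.037,0,0,0,0,0.02,0.074,0,0,0,0,0.03,0.111,0,0,0,0,0.041,0.148,0,0,0,0,0.052,0.185,0,0,0,0,0.062,0.222,0,0,0,0,0.072,0.259,0,0,0,0,0.082,0.29,0,0,0,0]

```text
time: 27.58
eef_pos: [0.5087, 0.2851, 0.1321]
eef_rot: [[-0.283, 0.959, -0.014], [0.959, 0.283, 0.004], [0.008, -0.012, -1.0]]
ft_force: [0.2, -1.2, -0.1]
width: 0.0415
```

```bash
python3 w.py w26
```

```text
27.5833 [0.50873495 0.28512204 0.13207556] [0.95911522 0.28275792] 0.041542158926926316 [ 0.20099551 -1.20234963 -0.12821268]
```

View pics/w26.png

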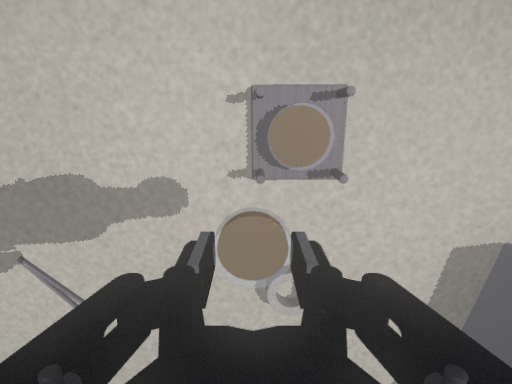

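```bash
python3 d.py w26 255 95 340 175 .012 .016 .020; python3 - <<'E'
from h import *
s=np.load('pics/w26.npy',allow_pickle=True).item()
P=onz('wrist',[(260,94),(351,91),(343.5,179),(260.5,179.5)],.04,s);print(P.mean(0))
# small dish held: agar mid at underside+7 -> z = tcp -.0042+.007
print('small',onz('wrist',[(252.4,245.8)],s['eef_pos'][2]-.0042+.007,s), 'tcp',s['eef_pos'])
E
```

```text
(299.50950622558594, 135.64460372924805) (58.510433197021484, 60.382633209228516)
[0.53433226 0.34611178 0.012     ] tool [0.05031064 0.04324673 0.11996528] world shift [ 0.02559731  0.06098974 -0.12007556]
[0.5336517 0.3462497 0.016    ] tool [0.05066709 0.04258468 0.1159757 ] world shift [ 0.02491675  0.06112767 -0.11607556]
[0.53297115 0.34638762 0.02      ] tool [0.05102353 0.04192262 0.11198611] world shift [ 0.0242362   0.06126559 -0.11207556]
[0.53341513 0.34660735 0.04      ]
small [[0.50804201 0.28630237 0.13487556]] tcp [0.50873495 0.28512204 0.13207556]
```

>>> play_rows:
  commands: [0.012,0.03,0,0,-0.7,0,0.025,0.06,0,0,-0.7,0,0.025,0.06,-0.02,0,-0.7,0,0.025,0.06,-0.045,0,-0.7,0,0.025,0.06,-0.065,0,-0.7,0,0.025,0.06,-0.08,0,-0.7,0,0.025,0.06,-0.085,0,-0.7,0,0.025,0.06,-0.085,0,-0.7,0]

```text
time: 28.3
eef_pos: [0.5336, 0.3486, 0.0441]
eef_rot: [[-0.284, 0.959, -0.003], [0.959, 0.284, 0.007], [0.007, -0.001, -1.0]]
ft_force: [0.4, -0.2, -0.5]
width: 0.042
```

```bash
python3 w.py w27;python3 - <<'E'
from h import *
cv2.imwrite('pics/sd27.png',cv2.resize(robot.camera('side')[:,:,::-1][230:350,140:290],None,fx=5,fy=5))
E
```

```text
28.3 [0.53360758 0.34859014 0.04413961] [0.9588791  0.28381256] 0.04200613952942665 [ 0.36328927 -0.15207349 -0.51407532]
```

View pics/sd27.png

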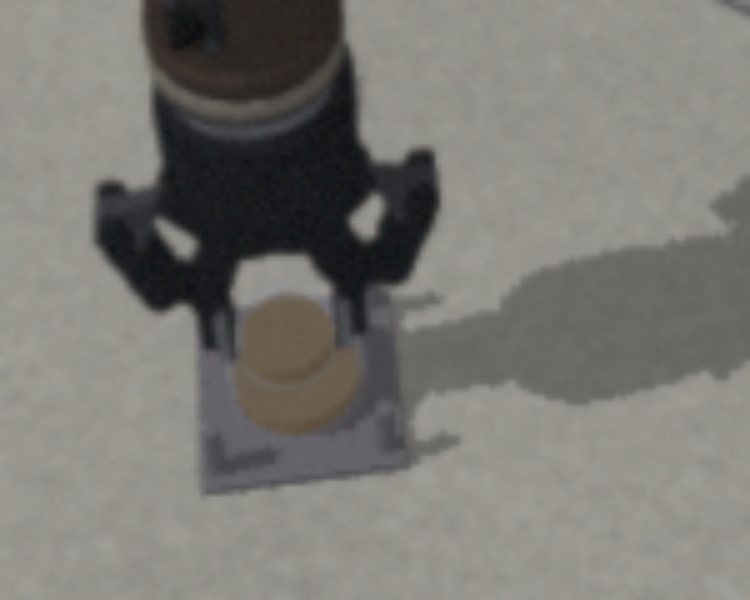

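View pics/w27.png

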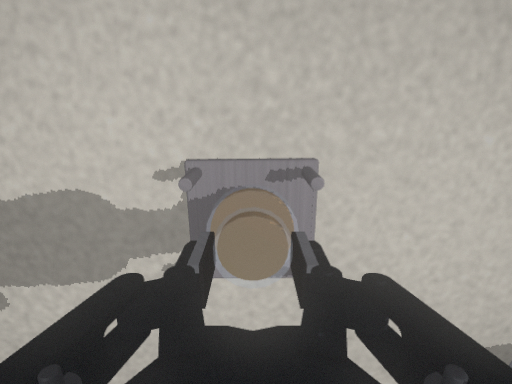

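>>> play_rows:
  commands: [0,-0.003,-0.003,0,0,0,0,-0.003,-0.007,0,0,0,0,-0.003,-0.01,0,0,0,0,-0.003,-0.012,0,0,0,0,-0.003,-0.014,0,0,0,0,-0.003,-0.015,0,0,0,0,-0.003,-0.015,0,0,0]

```text
time: 28.98
eef_pos: [0.5361, 0.347, 0.0323]
eef_rot: [[-0.284, 0.959, 0.002], [0.959, 0.284, 0.01], [0.009, 0.005, -1.0]]
ft_force: [0.5, -0.3, -0.7]
width: 0.0422
```

```bash
python3 w.py w28;python3 - <<'E'
from h import *
cv2.imwrite('pics/sd28.png',cv2.resize(robot.camera('side')[:,:,::-1][230:350,140:290],None,fx=5,fy=5))
E
```

```text
28.9833 [0.53605648 0.34703111 0.03226001] [0.95888521 0.28375395] 0.04216719712384328 [ 0.46941752 -0.31213094 -0.6526818 ]
```

View pics/sd28.png

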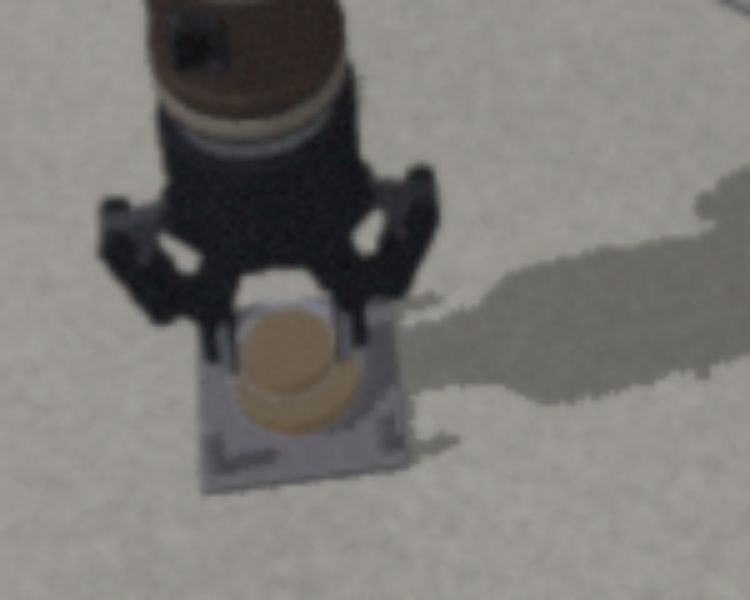

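View pics/w28.png

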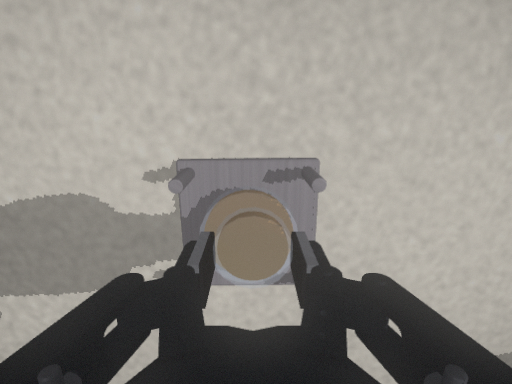

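>>> play_rows:
  commands: [-0.002,-0.002,-0.001,-0.4,0,0,-0.002,-0.002,-0.002,-0.4,0,0,-0.002,-0.002,-0.003,-0.4,0,0,-0.002,-0.002,-0.004,-0.4,0,0,-0.002,-0.002,-0.005,-0.4,0,0,-0.002,-0.002,-0.005,-0.4,0,0]

```text
time: 29.58
eef_pos: [0.5343, 0.3452, 0.0275]
eef_rot: [[-0.284, 0.959, 0.002], [0.959, 0.284, 0.003], [0.002, 0.003, -1.0]]
ft_force: [-0.1, -0.5, 0.2]
width: 0.0419
```

>>> play_rows:
  commands: [0,0,-0.001,0,0,0,0,0,-0.001,0,0,0,0,0,-0.001,0,0,0]

```text
time: 29.83
eef_pos: [0.5343, 0.3453, 0.0274]
eef_rot: [[-0.284, 0.959, 0.002], [0.959, 0.284, 0.003], [0.002, 0.003, -1.0]]
ft_force: [-2.1, -0.0, 5.7]
width: 0.0417
```

```bash
python3 w.py w29;python3 - <<'E'
from h import *
cv2.imwrite('pics/sd29.png',cv2.resize(robot.camera('side')[:,:,::-1][230:350,140:290],None,fx=5,fy=5))
E
```

```text
29.8333 [0.53432789 0.34525472 0.02736298] [0.95889279 0.28375421] 0.041696671194712945 [-2.08080712 -0.03080789  5.74132253]
```

View pics/sd29.png

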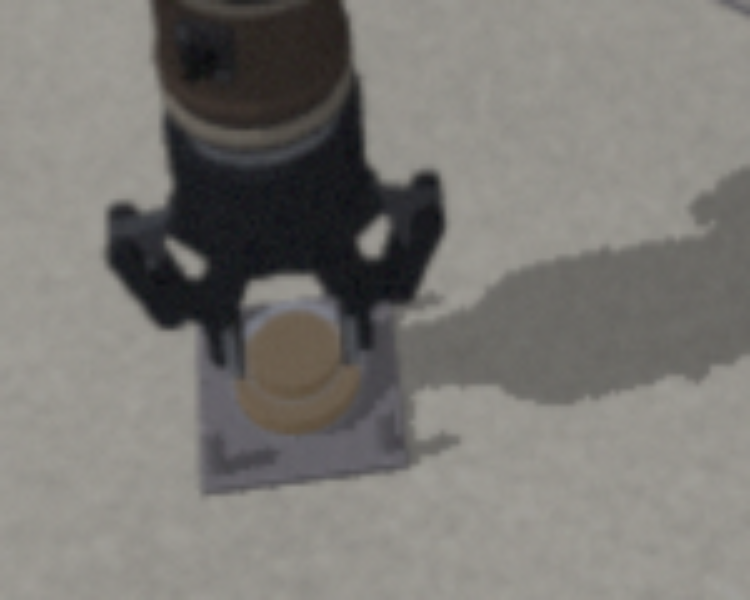

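View pics/w29.png

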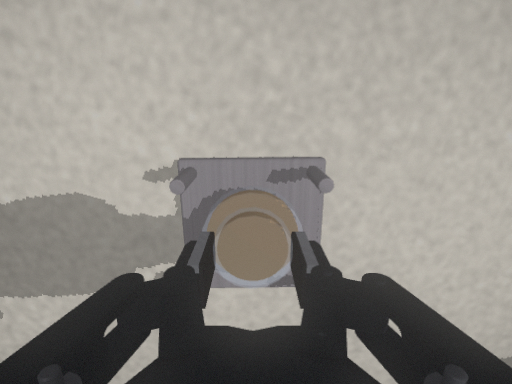

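```bash
python3 - <<'E'
from h import *
p=proj('side',[[.5336,.3463,.030],[.5336,.3463,.0155]]);print(((p-[140,230])*5).round(0))
s=np.load('pics/w29.npy',allow_pickle=True).item()
print('small',onz('wrist',[(252.5,246)],.03,s))
print(proj('wrist',[[.5336,.3463,.0155],[.5336,.3463,.03]]+[[.5336+.0275*np.cos(a),.3463+.0275*np.sin(a),.0155] for a in (np.radians(106),)],s))
E
```

```text
[[296. 352.]
 [299. 370.]]
small [[0.53370203 0.34625413 0.03      ]]
[[252.27104441 234.70148239]
 [252.34671195 245.8815099 ]
 [252.6252169  190.89484017]]
```

The small dish is at (0.5337,0.3463), concentric with the large one, and is in contact at the expected height. Releasing and retreating.

>>> play_rows:
  commands: [0,0,0,0,0,0,0,0,0,0,0,0,0,0,0,0,0,0,0,0,0,0,0,0]
  hand: 50

```text
time: 30.27
eef_pos: [0.5342, 0.3452, 0.0271]
eef_rot: [[-0.284, 0.959, 0.002], [0.959, 0.284, 0.003], [0.002, 0.003, -1.0]]
ft_force: [-0.8, 0.2, -0.1]
width: 0.0686
```

>>> play_rows:
  commands: [0,0,0.02,0,0,0,0,0,0.05,0,0,0,0,0,0.09,0,0,0,-0.02,-0.02,0.12,0,0,0,-0.04,-0.05,0.14,0,0,0,-0.06,-0.08,0.15,0,0,0,-0.08,-0.11,0.15,0,0,0,-0.08,-0.11,0.15,0,0,0]

```text
time: 30.93
eef_pos: [0.4488, 0.2305, 0.1759]
eef_rot: [[-0.282, 0.959, -0.004], [0.959, 0.282, -0.002], [-0.0, -0.005, -1.0]]
ft_force: [-0.8, 0.1, -0.9]
width: 0.0686
```

```bash
python3 w.py w30;python3 - <<'E'
from h import *
a=robot.camera('side')[:,:,::-1];b=robot.camera('scene')[:,:,::-1]
cv2.imwrite('pics/sd30.png',a);cv2.imwrite('pics/sc30.png',b)
cv2.imwrite('pics/c30.png',np.hstack([cv2.resize(a[265:340,160:260],None,fx=4,fy=4),cv2.resize(b[265:340,75:175],None,fx=4,fy=4)]))
E
```

```text
30.9333 [0.44879563 0.23047412 0.17590776] [0.95930469 0.28233633] 0.06864467819458273 [-0.78693172  0.13385941 -0.88905958]
```

View pics/sc30.png

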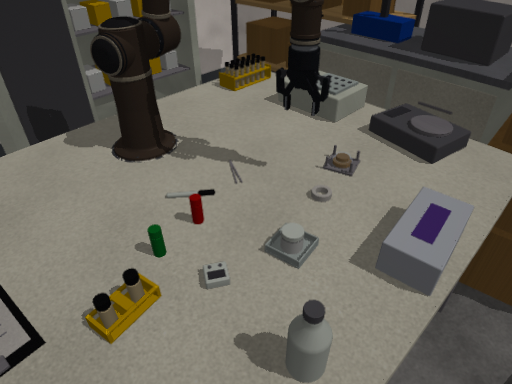

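View pics/c30.png

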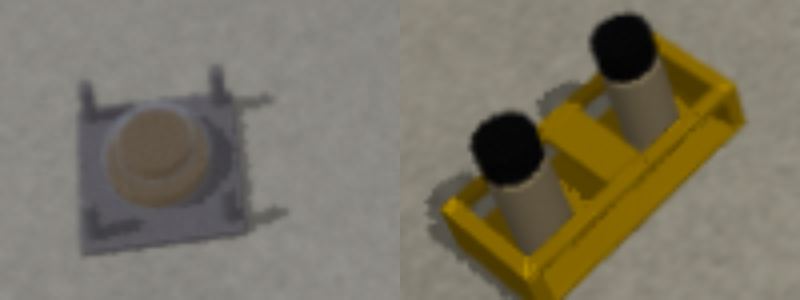

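View pics/w30.png

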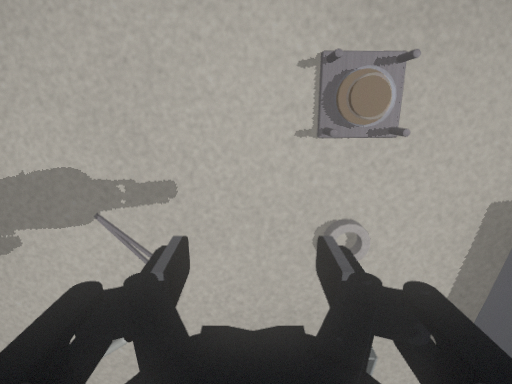

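View pics/sd30.png

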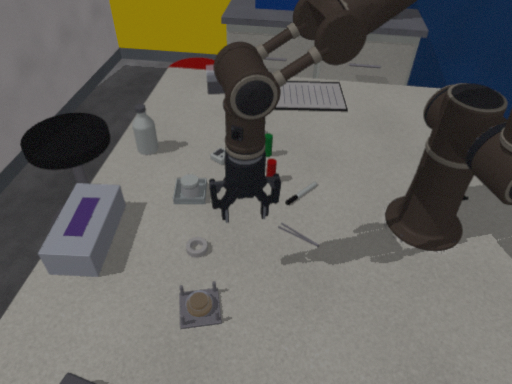

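```bash
python3 - <<'E'
from h import *
print('caps',onz('scene',[(102.2,298),(130.7,272.7)],.08).round(4).tolist(),'bays (.5404,-.3943),(.527,-.3297)')
print('pot',onz('scene',[(291.5,231)],.054).round(4),'tray (.647,-.012)')
a=proj('scene',[[.647,-.012,.054]]);print(a)
print('tape/timer before->',)
A=cv2.imread('pics/scene0.png');B=cv2.imread('pics/sc30.png');d=cv2.absdiff(A,B).max(2)
print('diff timer',d[260:290,200:232].max(),'tape',d[183:203,308:334].max())
E
```

```text
caps [[0.5437, -0.3946, 0.08], [0.5286, -0.3297, 0.08]] bays (.5404,-.3943),(.527,-.3297)
pot [[ 0.6482 -0.0169  0.054 ]] tray (.647,-.012)
[[292.56296104 229.6085981 ]]
tape/timer before->
diff timer 5 tape 5
```

```bash
python3 - <<'E'
from h import *
s=np.load('pics/w30.npy',allow_pickle=True).item();im=cv2.imread('pics/w30.png')
crop(im,310,40,120,110,6,'pics/w30c.png')
print('small agar',onz('wrist',[(371,96.5)],.030,s),'post mean',onz('wrist',[(334.5,56),(416,53),(405,132),(333,132)],.04,s).mean(0), 'large pred px',proj('wrist',[[.5336,.3463,.0155]],s))
E
```

```text
small agar [[0.53527655 0.34568336 0.03      ]] post mean [0.5320161  0.34622254 0.04      ] large pred px [[364.10512603  95.98292076]]
```

View pics/w30c.png

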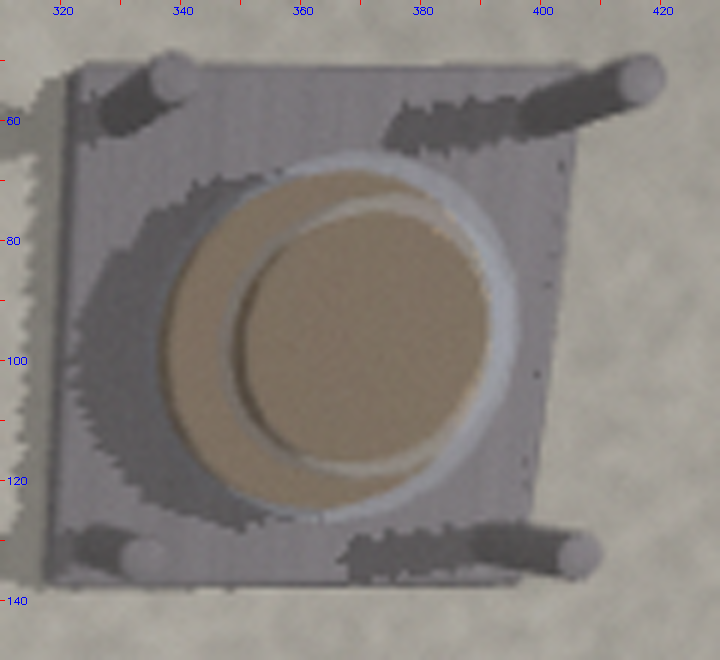

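All measured positions are within tolerance, and the timer and tape pixels are unchanged. Handing in.

```bash
python3 -c "
from workcell import robot
print(robot.read_state()['qvel'].round(3));print(robot.job_done())"
```

```text
[ 0.013  0.026 -0.041  0.    -0.    -0.   ]
the job is handed in; nothing more can be done
None
```

I sorted all five items into their carriers and handed the job in at about 31 s of the 128 s allowed; no verdict was reported.

The last checks, from camera images after the gripper had let go and moved away:

| Item | Result | Allowed |
|---|---|---|
| Two bottles | upright, about 2–3 mm from their bay centres | 13 mm |
| Pot | upright in the tray, about 5 mm from its centre | 21 mm |
| Small dish | flat on the large dish, about 2 mm off its centre | 12 mm |
| Large dish | flat on the plate, about 1–2 mm from the stand's centre (measured just before the small dish went on, and it looked the same afterwards) | 13 mm |
| Timer and tape roll | not moved; the scene picture is unchanged there | 30 mm |

- **Disagreements:** My first flat-plane estimates from the two fixed cameras differed by 15–20 mm. That came from the height I had assumed, and triangulating the points resolved it. Single-view checks still disagree by 2–5 mm, well inside the tolerances.
- **Not measured directly:** I judged upright and flat by eye in the images. The arm's joints were still drifting slightly (up to 0.04 rad/s) when I handed in, with the gripper clear of everything.

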